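# Put the parts tins away and close the canister

## Robot

A 7-joint arm with a two-finger parallel gripper is mounted at the origin on the work surface. World frame = base frame: x ahead of the robot, y to its left, z up, the work surface at z = 0. Lengths are in m, angles in rad, forces in N, time in s.
With the tool pointing down it reaches from about 0.425 to 0.925 m from the base axis. Payload 6.8 kg.
Tool frame: the origin (TCP) lies at the very end of the fingers, on their centre line; the grasp point (between the pads) lies 19 mm behind it; z points along the fingers, y is the direction in which the jaws open and shut (so a half turn about z gives the same grasp; the last joint's range is limited). The gripper opens to 88 mm and grips with 3 to 60 N. Pads are 20 mm wide; open, the fingers measure 115 mm over their backs; the gripper's body (75 mm by 178 mm) begins 61 mm behind the grasp point.
Start: joints at [-1.228, 0.477, 0.022, 1.555, -0.011, 1.109, -0.083], TCP at [0.294, 0.608, 0.223] pointing down, gripper open.
Joint ranges: [-2.96, 2.96], [-0.34, 2.1], [-1.41, 1.46], [0.24, 2.44], [-1.37, 4.51], [0.17, 1.92], [-2.96, 2.96]. Speed limits (rad/s): [2.39, 2.39, 3.14, 3.14, 3.14, 3.14, 3.14].

## Interface

Orientations are given as a rotation vector (axis times angle).
In Python, from bench import telemetry, viewer, robot, finder gives the robot as it stands.
- The arm moves only by the tool servo_tool, never from a script. Its argument "rows" is a list of rows, each a list of 6 numbers: the shift along the tool's x, y, z in mm, then the turn, a rotation vector about the tool's x, y, z in rad. A call has 1 to 5 rows; each row is the pose to reach, as a shift and turn from the pose commanded when the call began, along the tool's axes at that moment; what a row does not reach only later rows make up. A row lasts 1/12 s, in which the tool goes at most 41.7 mm and 7.16 degrees, less where a joint would pass 70% of its speed; a pose out of reach is approached as far as the arm can. A call with a gripper value outside its range is refused whole. "claw" is the finger opening in mm, from 0 to 87.8, set as the call begins (left out, the last holds). The fingers move at their own pace and stop on an object; "force" is the grip in N (left out, the last holds). Time passes only in rows, so rows that repeat a pose let the fingers close. It gives the time, the measured TCP pose, the force and the opening at its end, in the units of the state.
- telemetry.state(): the state, without advancing time (a new reading comes with each control period).
- viewer.camera(name): name is "scene" or "top" or "wrist"; returns a dict with "pixels" (400x640x3 uint8, red, green, blue), "mtx" (3x3 intrinsics, pixels), "world_to_cam" (4x4, takes a point from world to camera coordinates). Camera axes: x right, y up, looking along -z (the intrinsics and any distortion apply to the point x, -y, -z); pixel columns grow to the right and rows downward; lengths in m; the calibration is good to about 2 mm. A picture is of the moment at which its call begins. There is no depth.
- robot.job_done(): hands the job in, once; it reports no verdict.
Trained networks look in the newest picture that a camera, given by its name, has taken for a name from the list of things; names that differ only in an ending like _2 or _b are one class to them, and where a whole thing is asked for, a point or a joint stands for the part that bears it (a point fixed in the world has none). Each returns a list of dicts, best first, with "conf" (0 to 1); they miss things now and then, are a little off and sometimes report something else, mostly with a low value. They report only what shows in the picture. A call takes as long as a camera call. They do not tell look-alikes from the thing itself.
- finder.boxes_of(name, camera): "centre" ([x, y, z] in m, in the coordinates of the camera as it stood for that picture, good to about 4 mm: the middle of the surface that is visible of it).
- finder.place_of(name, camera): "centre" ([x, y, z] in m, in the coordinates of the camera as it stood for that picture, good to about 4 mm: a listed point, or the origin of a listed thing).
The state is a dict: "clock": time; "qpos": joint angles; "joint_velocities": joint speeds; "effort": joint torques, N m; "tcp_pos": TCP position; "orientation": TCP orientation; "force": force on the tool from outside, world axes, zero at the start; "ft_torque": the same for the moment, N m; "finger_gap": finger opening in m.
Only numpy, scipy, OpenCV 4.12 (cv2) and the standard library are available. Lean on these libraries where they do the work, as an engineer would, in place of code of your own. Each camera call takes 0.05 s, during which the arm holds its last target.

## Task

Put the three aluminium parts tins away upright, each resting on the floor of the place made for it: the large tin in the larger wooden holder, the medium tin in the smaller wooden holder, and the small tin in the canister base. Then close the canister with its cap: all the way down over the small tin, turned so that the cap's grip bar lines up with the two ears of the base. Leave the wire reel, the transformer and the tape roll where they are.

Things in the scene. Friction and masses are not known exactly. Their poses are not given: they have to be found in the camera images.
- tin_small: The slimmest of three closed, plain aluminium tins (upright cylinders with a dark seam line near the top): 32 mm diameter, 50 mm tall, about 90 g. Loose. Origin at the centre of its underside, z up.
- tin_medium: The middle-sized closed aluminium tin: 45 mm diameter, 48 mm tall, about 140 g. Loose. Origin at the centre of its underside, z up.
- tin_large: The widest closed aluminium tin: 60 mm diameter, 44 mm tall, about 200 g. Loose. Origin at the centre of its underside, z up.
- holder_medium: The smaller of two low round dark-wood holders, fixed to the bench: an open dish, 67 mm outside and 59 mm inside diameter, rim 12 mm above the bench, inner floor 4 mm above the bench. Made for the medium tin. Origin at the centre of its underside, on the bench, z up.
- holder_large: The larger of the two low round dark-wood holders, fixed to the bench: an open dish, 84 mm outside and 76 mm inside diameter, rim 12 mm above the bench, inner floor 4 mm above the bench. Made for the large tin. Origin at the centre of its underside, on the bench, z up.
- canister_base: Aluminium base of the twist-fit canister, fixed: flange 80 mm wide, 8 mm thick, with two block ears (at its +x and -x, ends 56 mm from the centre, 12 mm tall); on it an open collar, 60 mm wide tapering to 53 mm at its rim 24 mm above the bench, mouth 45 mm, inner floor 12 mm above the bench. Tin stands in the collar; cap goes over both onto the flange. Origin: underside centre, on the bench; x through the ears.
- canister_cap: Canister cap: upside-down aluminium cup, 72 mm outside, 66 mm inside diameter, 62 mm tall (58 deep), about 140 g, loose, standing mouth down. Black grip bar on top: 50 mm long (its x), 12 mm wide (its y), 62 to 94 mm above the mouth. Origin: centre of the mouth; z up. No thread or catch: it goes straight down over the collar. Lined up: bar along the line through the ears, either way round.
- reel: Bystander: small grey plastic reel of copper wire with two flanges, 60 mm diameter, 40 mm tall, loose, standing on a flange. Origin at the centre of its underside.
- transformer: Bystander: small transformer, dark iron core 54 x 20 x 44 mm (x, y, z) on a foot plate 70 mm long (x), with a brown winding 34 x 44 mm through it, loose. Origin at the centre of its underside.
- tape: Bystander: roll of black tape lying flat, a ring 84 mm outside and 60 mm inside diameter, 20 mm tall, loose. Origin at the centre of its underside.
Mind the look-alikes: they are no part of the job. Leave any blue or red look-alike of the holder_medium alone.

How it is judged:
By the outcome, as a careful person would: the job done as asked, in the order asked, and still so for the second after the job is handed in, with the robot touching nothing.
It also fails if it takes over 128 s, if anything falls off the work surface, if the arm or the gripper's body presses on something with over 40 N, if the wrist force passes 120 N, or if a joint passes its speed limit or range.

## Working session

There is one attempt and no reset: what is moved stays moved. The work goes in short steps, Python scripts to look and compute and a tool call to move; the robot and the scene stay as the last step left them, time stands still between calls to the robot, and variables do not carry over. Pictures are saved under pics/ and viewed, and the job is handed in when it is done.

Besides the shell and the picture viewer there is one more tool, called after "Emit:" as name([rows], argument=value, ...), one row to a line, values as JSON. servo_tool: Moves the arm, as the interface text tells. Its arguments: {"type":"object","properties":{"rows":{"type":"array"},"claw":{"type":"number"},"force":{"type":"number"}},"required":["rows"]}

```bash
ls; mkdir -p pics
cat > h.py <<'E'
import numpy as np, cv2
from scipy.spatial.transform import Rotation as R
from bench import telemetry, viewer, robot, finder
def snap(n,f=None):
    c=viewer.camera(n)
    if f: cv2.imwrite('pics/'+f,c['pixels'][:,:,::-1])
    return c
def w(c,p):
    return (np.linalg.inv(c['world_to_cam'])@np.r_[p,1])[:3]
def px(c,P):
    q=c['world_to_cam']@np.r_[P,1]; q=q[:3]*[1,-1,-1]; u=c['mtx']@q; return u[:2]/u[2]
def ray(c,u,v,z):
    T=np.linalg.inv(c['world_to_cam']); d=np.linalg.inv(c['mtx'])@[u,v,1]; d=T[:3,:3]@(d*[1,-1,-1]); o=T[:3,3]
    return o+d*(z-o[2])/d[2]
E
python3 - <<'E'
from h import *
s=telemetry.state(); print(s['clock'],s['tcp_pos'],s['orientation'])
names="tin_small tin_medium tin_large holder_medium holder_large canister_base canister_cap reel transformer tape".split()
for cam in ['scene','top']:
    c=snap(cam,cam+'0.png'); 
    if 'dist' in c: print(c['dist'])
    print(cam,c.keys(),c['mtx'].round(1).tolist())
    for n in names:
        for d in finder.place_of(n,cam)[:4]:
            P=w(c,d['centre']); print(n,round(d['conf'],2),P.round(3),px(c,P).round())
E
```

```text
pics
0.0 [0.29383022 0.60703625 0.22171789] [-7.01978680e-01 -3.06187761e+00  2.74516412e-03]
scene dict_keys(['pixels', 'mtx', 'world_to_cam']) [[439.8, 0.0, 324.7], [0.0, 439.8, 201.2], [0.0, 0.0, 1.0]]
tin_small 0.54 [ 0.457 -0.169  0.003] [273. 152.]
tin_medium 0.68 [ 0.601 -0.302  0.002] [198. 178.]
tin_large 0.94 [ 0.466 -0.005  0.004] [334. 169.]
holder_medium 0.74 [ 0.717 -0.049 -0.   ] [276. 244.]
holder_medium 0.69 [ 0.609 -0.158 -0.001] [251. 196.]
holder_medium 0.65 [ 0.69  -0.253 -0.   ] [197. 210.]
holder_large 0.93 [ 0.437 -0.317  0.001] [225. 135.]
holder_large 0.64 [ 0.467 -0.005  0.001] [334. 171.]
canister_base 0.66 [0.465 0.164 0.002] [402. 187.]
canister_cap 0.61 [0.457 0.315 0.   ] [467. 201.]
reel 0.67 [ 0.604 -0.01   0.002] [312. 210.]
transformer 0.97 [0.594 0.307 0.   ] [455. 245.]
transformer 0.57 [ 0.468 -0.006  0.002] [333. 171.]
tape 0.59 [0.621 0.165 0.002] [386. 237.]
top dict_keys(['pixels', 'mtx', 'world_to_cam']) [[381.5, 0.0, 321.1], [0.0, 381.5, 197.1], [0.0, 0.0, 1.0]]
tin_small 0.6 [ 0.459 -0.159 -0.005] [390. 244.]
tin_small 0.38 [ 0.612 -0.152  0.   ] [386. 185.]
tin_medium 0.93 [ 0.604 -0.304 -0.   ] [444. 187.]
tin_large 0.86 [ 0.468 -0.006  0.001] [330. 241.]
holder_medium 0.77 [ 0.722 -0.047  0.001] [345. 144.]
holder_medium 0.71 [ 0.693 -0.252  0.001] [423. 154.]
holder_medium 0.68 [ 0.615 -0.155  0.002] [387. 184.]
canister_base 0.77 [ 0.472  0.167 -0.004] [263. 240.]
canister_base 0.19 [ 0.436 -0.318 -0.   ] [452. 252.]
canister_cap 0.89 [ 0.465  0.311 -0.001] [207. 244.]
reel 0.83 [ 0.604 -0.014 -0.001] [333. 189.]
transformer 0.74 [ 0.601  0.307 -0.002] [210. 191.]
tape 0.78 [0.627 0.17  0.002] [262. 180.]
```

View pics/scene0.png

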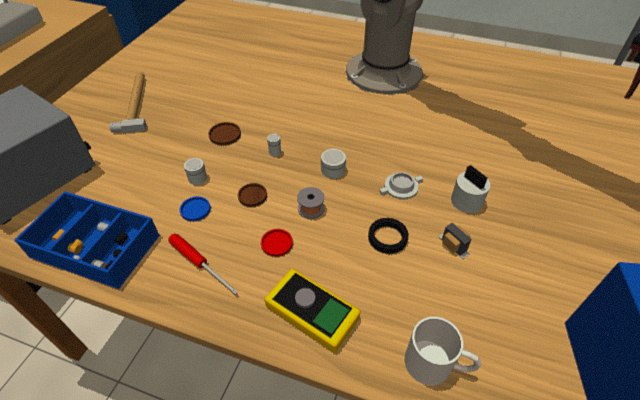

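View pics/top0.png

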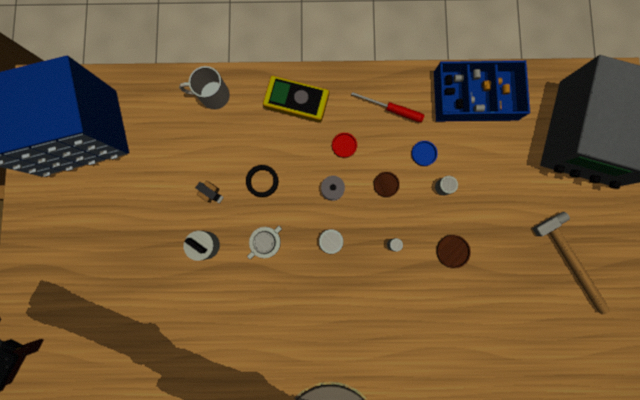

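Run:
```python
import cv2
a=cv2.imread('pics/top0.png')[110:290,180:490]; cv2.imwrite('pics/top0z.png',cv2.resize(a,None,fx=2.5,fy=2.5,interpolation=cv2.INTER_CUBIC))
a=cv2.imread('pics/scene0.png')[110:290,150:510]; cv2.imwrite('pics/scene0z.png',cv2.resize(a,None,fx=2.2,fy=2.2,interpolation=cv2.INTER_CUBIC))
```

```text
(no output)
```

View pics/top0z.png

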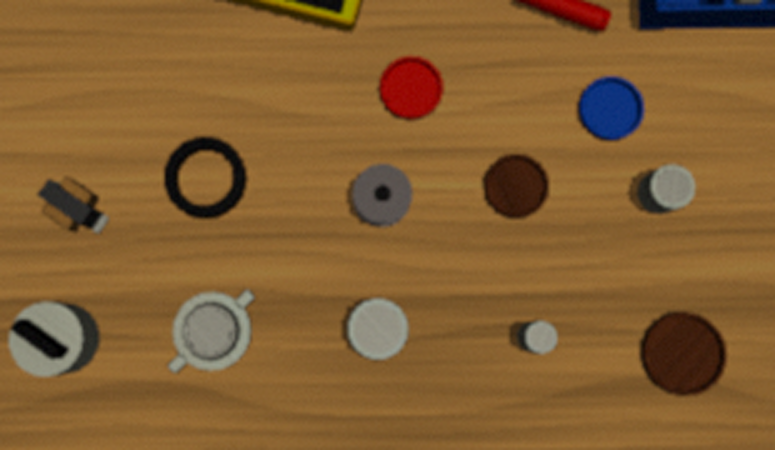

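View pics/scene0z.png

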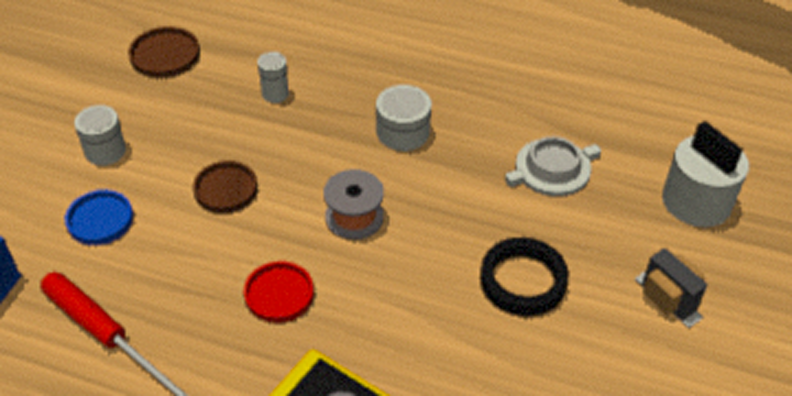

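The wooden dishes are plain: the large holder is at top (453,251) / scene (225,134). There are three candidates for holder_medium in the top view: dark wood (387,184), blue (424,154) and red (345,145). Dark wood fits the description, and the enlarged crops (zoom (516,186) and (225,187)) confirm it. Cap at (200,246), base at (264,242), large tin (331,241), small tin (396,244), medium tin (448,185).

```bash
cat >> h.py <<'E'
def rel(xyz,yaw=None,turn=True):
    """shift (mm) in tool axes and turn to reach xyz with tool x at world yaw; tool down"""
    s=telemetry.state(); M=R.from_rotvec(s['orientation']).as_matrix()
    d=M.T@(np.array(xyz)-s['tcp_pos'])*1000
    y0=np.arctan2(M[1,0],M[0,0])
    if yaw is None: yaw=y0
    T=np.array([[np.cos(yaw),np.sin(yaw),0],[np.sin(yaw),-np.cos(yaw),0],[0,0,-1]])
    t=R.from_matrix(M.T@T).as_rotvec()
    print('clock %.2f tcp'%s['clock'],s['tcp_pos'].round(4),'yaw %.1f'%np.degrees(y0),'shift',d.round(1),'turn',t.round(4),'F',np.round(s['force'],1),'gap',round(s['finger_gap'],4))
E
python3 - <<'E'
from h import *
s=telemetry.state(); print(R.from_rotvec(s['orientation']).as_matrix().round(3)); 
c=snap('wrist','w0.png'); T=np.linalg.inv(c['world_to_cam']);print(T.round(3))
for n,az in [('L',0)]:
    rel([.467,-.005,.22])
# refine circles: bright/dark blobs in top & scene
top=snap('top')
im=cv2.cvtColor(top['pixels'],cv2.COLOR_RGB2HSV)
for name,P,z in [('tin_large',(.467,-.005),.044),('tin_medium',(.603,-.303),.048),('tin_small',(.458,-.164),.05),('cap',(.461,.313),.062)]:
    u,v=px(top,[*P,z]).astype(int); 
    m=((im[...,1]<60)&(im[...,2]>120)).astype(np.uint8)
    r=22; sub=np.zeros_like(m); sub[v-r:v+r,u-r:u+r]=m[v-r:v+r,u-r:u+r]
    n,l,st,ce=cv2.connectedComponentsWithStats(sub); k=1+np.argmax(st[1:,4]); print(name,ce[k],st[k],ray(top,*ce[k],z).round(4))
E
```

```text
[[-0.9    0.436 -0.   ]
 [ 0.436  0.9    0.   ]
 [ 0.     0.    -1.   ]]
[[ 0.436 -0.865 -0.249  0.226]
 [ 0.9    0.419  0.121  0.642]
 [ 0.    -0.277  0.961  0.385]
 [ 0.     0.     0.     1.   ]]
clock 1.15 tcp [0.2941 0.6076 0.2227] yaw 154.2 shift [-422.5 -476.1    2.6] turn [0.0001 0.     0.    ] F [-0.   0.1 -0.2] gap 0.0882
tin_large [330.97511312 241.1719457 ] [320 229  23  25 442] [ 0.4677 -0.0071  0.044 ]
tin_medium [448.7860262  184.10043668] [441 176  17  17 229] [ 0.6057 -0.3012  0.048 ]
tin_small [396.30252101 244.4789916 ] [391 239  12  12 119] [ 0.4582 -0.1659  0.05  ]
cap [198.87068966 245.10560345] [184 231  29  29 464] [0.4613 0.3116 0.062 ]
```

Emit:
servo_tool([
  [-422,-476,0,0,0,0],
  [-422,-476,0,0,0,0],
  [-422,-476,0,0,0,0],
  [-422,-476,0,0,0,0],
  [-422,-476,0,0,0,0],
], claw=87.8, force=20)

```text
clock: 1.62
tcp_pos: [0.3508, 0.4051, 0.2228]
orientation: [0.702, 3.062, 0.001]
force: [1.3, -1.1, -0.5]
finger_gap: 0.0878
```

Emit:
servo_tool([
  [-284,-320,30,0,0,0],
  [-284,-320,30,0,0,0],
  [-284,-320,30,0,0,0],
  [-284,-320,30,0,0,0],
  [-284,-320,30,0,0,0],
])

```text
clock: 2.03
tcp_pos: [0.4073, 0.2051, 0.2083]
orientation: [0.702, 3.062, 0.002]
force: [1.0, 0.3, 0.5]
finger_gap: 0.0875
```

Emit:
servo_tool([
  [-145,-164,30,0,0,0],
  [-145,-164,30,0,0,0],
  [-145,-164,30,0,0,0],
  [-145,-164,30,0,0,0],
  [-145,-164,30,0,0,0],
])

```text
clock: 2.45
tcp_pos: [0.463, 0.0064, 0.18]
orientation: [0.701, 3.061, 0.001]
force: [0.9, 0.8, 0.4]
finger_gap: 0.0881
```

```bash
cat >> h.py <<'E'
def look(names,f):
    c=snap('wrist',f)
    for n in names:
        for d in finder.place_of(n,'wrist')[:2]:
            P=w(c,d['centre']); print(n,round(d['conf'],2),P.round(4),px(c,P).round())
    return c
E
python3 - <<'E'
from h import *
c=look(['tin_large'],'w1.png'); rel([.467,-.006,.05]); print(px(c,[.467,-.006,.044]))
E
```

```text
tin_large 0.69 [ 0.4684 -0.0085 -0.0007] [313. 192.]
clock 2.55 tcp [0.4633 0.0016 0.1796] yaw 153.6 shift [ -6.5  -4.9 129.6] turn [-0.0019  0.0014 -0.    ] F [-0.2 -0.5 -0.4] gap 0.0879
[312.75634889 200.20679692]
```

View pics/w1.png

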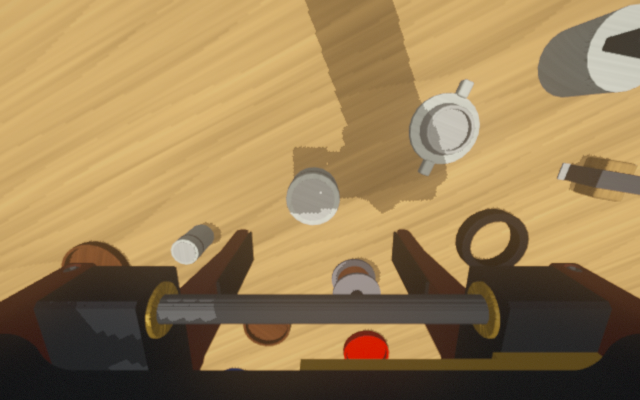

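Emit:
servo_tool([
  [-8,-6,40,0,0,0],
  [-8,-6,80,0,0,0],
  [-8,-6,120,0,0,0],
  [-8,-6,150,0,0,0],
  [-8,-6,163,0,0,0],
])

```text
clock: 2.97
tcp_pos: [0.465, 0.0, 0.0134]
orientation: [-0.7, -3.058, 0.002]
force: [-0.2, 1.0, 0.1]
finger_gap: 0.0879
```

Emit:
servo_tool([
  [0,0,0,0,0,0],
  [0,0,0,0,0,0],
  [0,0,0,0,0,0],
  [0,0,0,0,0,0],
  [0,0,0,0,0,0],
], claw=50, force=20)

```text
clock: 3.38
tcp_pos: [0.4682, -0.0004, 0.018]
orientation: [0.702, 3.06, 0.002]
force: [0.1, -0.3, 2.9]
finger_gap: 0.0595
```

Emit:
servo_tool([
  [0,0,0,0,0,0],
  [0,0,0,0,0,0],
  [0,0,0,0,0,0],
])

```text
clock: 3.63
tcp_pos: [0.4682, -0.0004, 0.018]
orientation: [0.702, 3.06, 0.002]
force: [-0.6, -0.3, 8.8]
finger_gap: 0.0593
```

Run:
```python
from h import *
rel([.437,-.318,.15])
c=snap('top')
hsv=cv2.cvtColor(c['pixels'],cv2.COLOR_RGB2HSV)
g=c['pixels'].astype(int).sum(2)
for n,P in [('L',(.437,-.318)),('M',(.612,-.156))]:
    u,v=px(c,[*P,.012]).astype(int); r=24
    m=np.zeros(g.shape,np.uint8); m[v-r:v+r,u-r:u+r]=(g[v-r:v+r,u-r:u+r]<170)
    k,l,st,ce=cv2.connectedComponentsWithStats(m); i=1+np.argmax(st[1:,4]); x,y,ww,hh=st[i][:4]; print(n,ce[i],st[i],ray(c,*ce[i],.012).round(4),ray(c,x+(ww-1)/2,y+(hh-1)/2,.012).round(4))
c=snap('scene','s1.png')
```

```text
clock 3.63 tcp [ 4.682e-01 -4.000e-04  1.800e-02] yaw 154.2 shift [-110.5 -299.3 -132.3] turn [0.0016 0.0016 0.    ] F [-0.6 -0.3  8.8] gap 0.0593
L [452.59483726 251.03928171] [436 235  34  33 891] [ 0.4401 -0.3145  0.012 ] [ 0.4402 -0.3143  0.012 ]
M [385.8254902 183.9627451] [373 172  26  25 510] [ 0.6131 -0.1511  0.012 ] [ 0.613  -0.1503  0.012 ]
```

Run:
```python
from h import *
c=snap('scene','s2.png'); w0=snap('wrist','w2.png'); rel([.44,-.316,.15]); print(telemetry.state())
cv2.imwrite('pics/s2z.png',cv2.resize(c['pixels'][120:220,270:400,::-1],None,fx=5,fy=5,interpolation=cv2.INTER_CUBIC))
```

```text
clock 3.83 tcp [ 4.682e-01 -4.000e-04  1.800e-02] yaw 154.2 shift [-112.3 -296.2 -132.3] turn [0.0016 0.0017 0.    ] F [-2.1  0.2  7.6] gap 0.0596
{'clock': 3.8333, 'qpos': array([-0.34354716,  0.47842844,  0.2573865 ,  2.2051613 , -0.25624581,
        0.48280108,  1.23365912]), 'joint_velocities': array([ 0.00012689,  0.00105566, -0.00039816, -0.00096369, -0.00155556,
        0.0016433 , -0.00132872]), 'effort': array([-1.53690074e-01, -4.00208366e+01,  3.57188500e+00, -1.30701032e+01,
       -3.78414989e-02, -3.56880203e-01, -9.12477641e-03]), 'tcp_pos': array([ 4.68238700e-01, -3.86699944e-04,  1.80080634e-02]), 'orientation': array([7.01839000e-01, 3.06016635e+00, 1.89112042e-03]), 'force': array([-2.12948145,  0.20967445,  7.63701152]), 'ft_torque': array([-0.04339708,  0.30257946, -0.01945862]), 'finger_gap': 0.059575002866747315}
```

View pics/s2z.png

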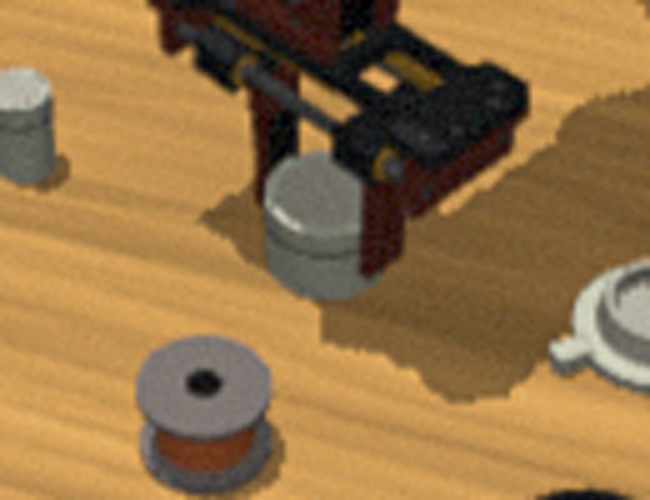

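View pics/w2.png

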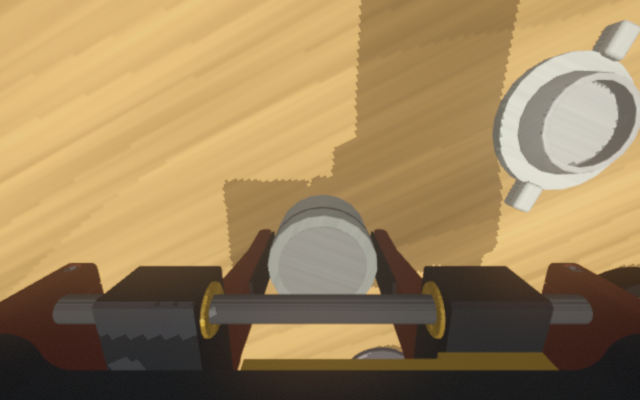

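Emit:
servo_tool([
  [0,0,-35,0,0,0],
  [0,0,-70,0,0,0],
  [0,0,-70,0,0,0],
], force=30)

```text
clock: 4.08
tcp_pos: [0.4708, -0.0005, 0.0918]
orientation: [0.701, 3.054, 0.006]
force: [1.3, -0.9, -0.4]
finger_gap: 0.0593
```

Run:
```python
from h import *
rel([.44,-.316,.087])
c=snap('wrist','w3.png'); rel([.44,-.316,.087]); T=np.linalg.inv(c['world_to_cam']); print(T[:3,3].round(4), T.round(3))
```

```text
clock 4.08 tcp [ 0.4708 -0.0005  0.0918] yaw 154.1 shift [-110.  -297.4    4. ] turn [0.0053 0.0069 0.    ] F [ 1.3 -0.9 -0.4] gap 0.0593
clock 4.13 tcp [ 4.698e-01 -2.000e-04  8.970e-02] yaw 154.2 shift [-110.7 -297.3    2. ] turn [0.0045 0.0054 0.    ] F [-0.  -0.1 -2.2] gap 0.0593
[0.4013 0.0333 0.2539] [[ 0.437 -0.862 -0.257  0.401]
 [ 0.899  0.42   0.119  0.033]
 [ 0.006 -0.284  0.959  0.254]
 [ 0.     0.     0.     1.   ]]
```

View pics/w3.png

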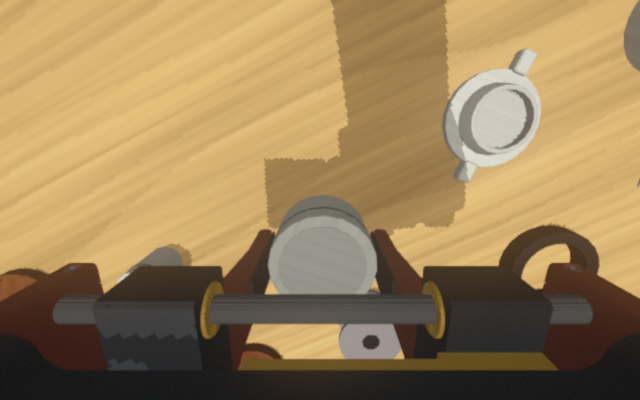

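```bash
cat >> h.py <<'E'
def tinoff(c,left,right,top,zt,rad):
    """fit disc centre from 3 extreme pixels of its top circle"""
    from scipy.optimize import least_squares
    a=np.linspace(0,2*np.pi,90)
    def f(p):
        q=np.array([px(c,[p[0]+rad*np.cos(t),p[1]+rad*np.sin(t),zt]) for t in a])
        return [q[:,0].min()-left,q[:,0].max()-right,q[:,1].min()-top]
    s=telemetry.state(); p0=s['tcp_pos'][:2]
    r=least_squares(f,p0,diff_step=1e-4,x_scale=.01); M=R.from_rotvec(s['orientation']).as_matrix()
    print('disc',r.x.round(4),r.fun.round(1),'tool-frame off mm',(M.T@np.r_[r.x-p0,0]*1000).round(1))
E
python3 - <<'E'
from h import *
c=snap('wrist')
tinoff(c,268,377,212,.1165,.030)
rel([.44,-.316,.087])
cv2.imwrite('pics/w3z.png',cv2.resize(c['pixels'][180:300,250:400,::-1],None,fx=5,fy=5))
E
```

```text
disc [0.469  0.0013] [-1.1  1.1  0.1] tool-frame off mm [0.  1.6 0. ]
clock 4.18 tcp [ 4.684e-01 -1.000e-04  8.810e-02] yaw 154.2 shift [-112.  -296.8    0.6] turn [0.0027 0.0028 0.    ] F [-0.4  0.4 -2.3] gap 0.0596
```

View pics/w3z.png

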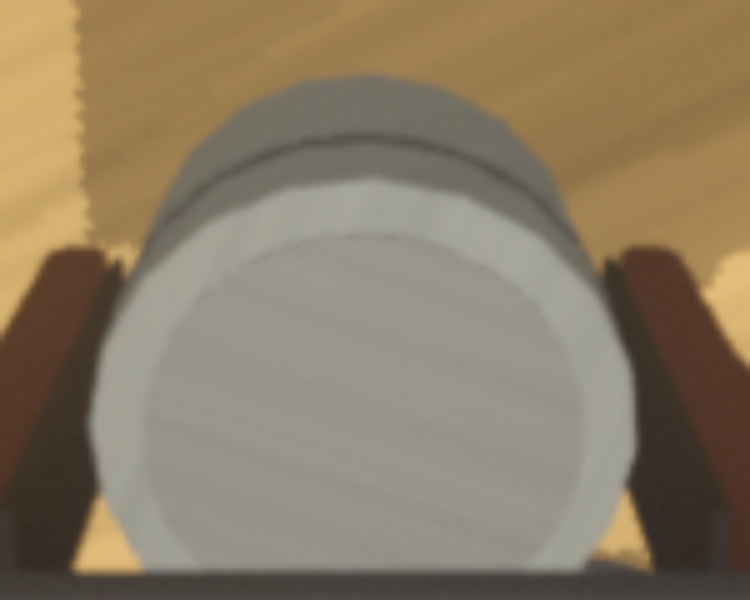

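Emit:
servo_tool([
  [-111,-297,-5,0,0,0],
  [-111,-297,-5,0,0,0],
  [-111,-297,-5,0,0,0],
  [-111,-297,-5,0,0,0],
  [-111,-297,-5,0,0,0],
])

```text
clock: 4.6
tcp_pos: [0.4465, -0.2092, 0.0888]
orientation: [-0.7, -3.06, -0.001]
force: [0.9, 0.3, -1.8]
finger_gap: 0.0593
```

Emit:
servo_tool([
  [-38,-102,0,0,0,0],
  [-38,-102,0,0,0,0],
  [-38,-102,0,0,0,0],
  [-38,-102,0,0,0,0],
  [-38,-102,0,0,0,0],
])

```text
clock: 5.02
tcp_pos: [0.4361, -0.3175, 0.0886]
orientation: [-0.707, -3.059, -0.0]
force: [-0.5, 0.5, -1.3]
finger_gap: 0.0593
```

Run:
```python
from h import *
c=look(['holder_large'],'w4.png'); rel([.439,-.316,.022]); c=snap('top','t4.png'); rel([.439,-.316,.022])
```

```text
holder_large 0.89 [ 0.4411 -0.3141  0.0021] [327. 209.]
clock 5.12 tcp [ 0.4372 -0.3147  0.0888] yaw 154.2 shift [-2.4 -0.4 66.8] turn [ 0.0009 -0.0026 -0.    ] F [ 0.3  0.2 -2.6] gap 0.0594
clock 5.17 tcp [ 0.4375 -0.3144  0.0891] yaw 154.3 shift [-2.2 -0.9 67.1] turn [ 0.001  -0.0022 -0.    ] F [ 0.  -0.7 -2. ] gap 0.0598
```

View pics/w4.png

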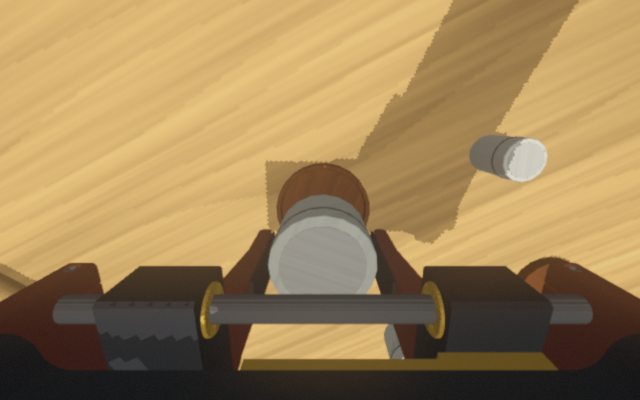

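Emit:
servo_tool([
  [-3,0,25,0,0,0],
  [-3,0,45,0,0,0],
  [-3,0,58,0,0,0],
  [-3,0,65,0,0,0],
  [-3,0,65,0,0,0],
])

```text
clock: 5.58
tcp_pos: [0.4398, -0.3156, 0.0235]
orientation: [-0.698, -3.06, -0.002]
force: [0.3, 1.5, -0.7]
finger_gap: 0.0596
```

Emit:
servo_tool([
  [0,0,1,0,0,0],
  [0,0,1,0,0,0],
  [0,0,1,0,0,0],
])

```text
clock: 5.83
tcp_pos: [0.441, -0.3178, 0.0249]
orientation: [0.701, 3.061, -0.0]
force: [-0.2, -0.3, -1.1]
finger_gap: 0.0596
```

Run:
```python
from h import *
c=snap('wrist','w5.png'); rel([.439,-.316,.022]); c=snap('scene','s5.png')
cv2.imwrite('pics/s5z.png',cv2.resize(c['pixels'][90:170,180:280,::-1],None,fx=6,fy=6,interpolation=cv2.INTER_CUBIC))
```

```text
clock 5.88 tcp [ 0.441  -0.3178  0.0249] yaw 154.2 shift [2.6 0.8 2.9] turn [0.0001 0.0015 0.    ] F [-0.3 -0.5 -1.7] gap 0.0596
```

View pics/s5z.png

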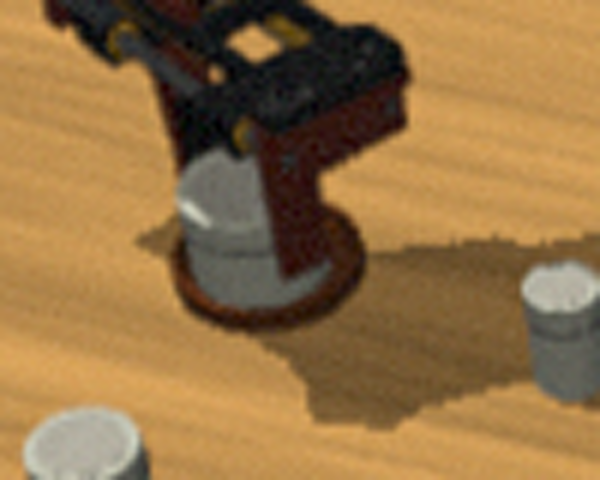

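View pics/w5.png

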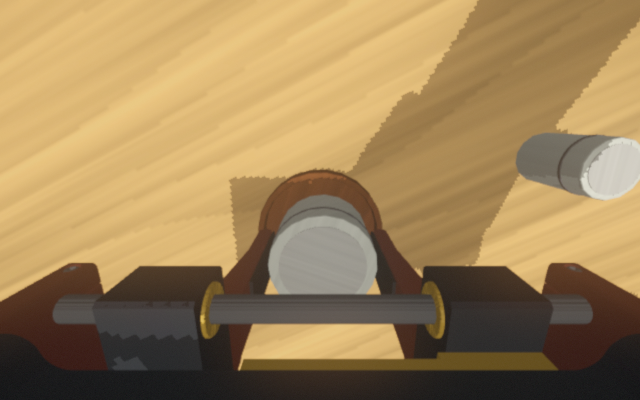

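Emit:
servo_tool([
  [1,2,1,0,0,0],
  [1,2,2.5,0,0,0],
  [1,2,3,0,0,0],
  [1,2,3,0,0,0],
])

```text
clock: 6.27
tcp_pos: [0.4406, -0.3151, 0.022]
orientation: [0.702, 3.062, 0.002]
force: [-2.2, 3.3, 9.9]
finger_gap: 0.0596
```

Run:
```python
from h import *
snap('top'); rel([.439,-.316,.022])
```

```text
clock 6.32 tcp [ 0.4406 -0.3151  0.022 ] yaw 154.2 shift [ 1.1 -1.5  0. ] turn [0.0011 0.0002 0.    ] F [-2.3  2.6 10.4] gap 0.0593
```

Emit:
servo_tool([
  [0,0,0,0,0,0],
  [0,0,0,0,0,0],
  [0,0,0,0,0,0],
  [0,0,0,0,0,0],
], claw=80)

```text
clock: 6.65
tcp_pos: [0.4404, -0.3155, 0.021]
orientation: [0.702, 3.062, -0.0]
force: [-0.4, 0.5, 0.4]
finger_gap: 0.0793
```

Emit:
servo_tool([
  [0,0,-20,0,0,0],
  [0,0,-60,0,0,0],
  [0,0,-100,0,0,0],
  [0,0,-130,0,0,0],
  [0,0,-130,0,0,0],
])

```text
clock: 7.07
tcp_pos: [0.4433, -0.3178, 0.1568]
orientation: [0.701, 3.053, -0.003]
force: [0.6, -0.8, -0.0]
finger_gap: 0.0801
```

Run:
```python
from h import *
c=snap('scene','s6.png')
cv2.imwrite('pics/s6z.png',cv2.resize(c['pixels'][90:170,180:280,::-1],None,fx=6,fy=6,interpolation=cv2.INTER_CUBIC))
c=look(['tin_large','tin_medium'],'w6.png'); rel([.604,-.302,.155])
```

```text
tin_large 0.89 [ 0.4459 -0.3151  0.0019] [324. 190.]
tin_medium 0.94 [ 0.6018 -0.3051 -0.0021] [383. 290.]
clock 7.27 tcp [ 0.4397 -0.3148  0.15  ] yaw 154.2 shift [-142.3   83.1   -5.2] turn [ 0.0002 -0.0018 -0.    ] F [ 0.8  0.1 -0.4] gap 0.0802
```

View pics/s6z.png

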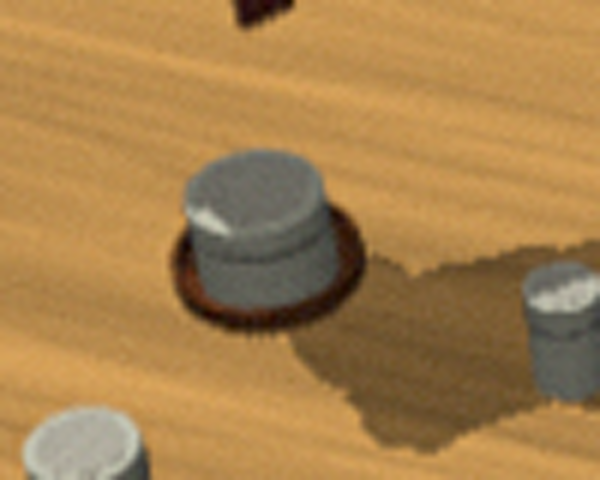

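View pics/w6.png

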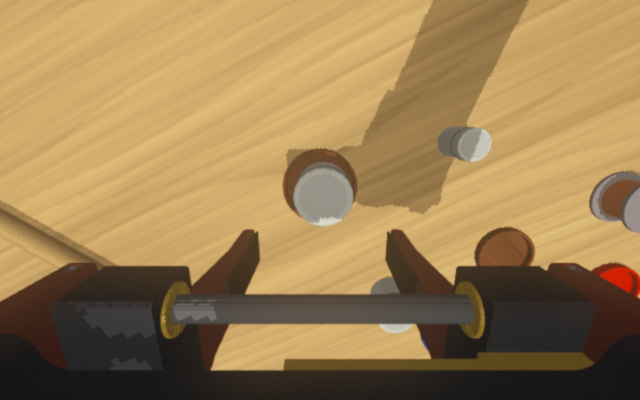

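The large tin stands flat in the wooden dish. Next is the medium tin.

Emit:
servo_tool([
  [-141,82,10,0,0,0],
  [-141,82,10,0,0,0],
  [-141,82,10,0,0,0],
  [-141,82,10,0,0,0],
  [-141,82,10,0,0,0],
])

```text
clock: 7.68
tcp_pos: [0.6096, -0.2984, 0.1373]
orientation: [-0.69, -3.064, -0.004]
force: [0.1, 1.5, -0.3]
finger_gap: 0.0801
```

Run:
```python
from h import *
c=snap('top');c=snap('scene');c=look(['tin_medium'],'w7.png'); rel([.603,-.303,.018])
m=((cv2.cvtColor(c['pixels'],cv2.COLOR_RGB2HSV)[...,1]<50)&(c['pixels'][...,0]>140)).astype(np.uint8); m[285:]=0
k,l,st,ce=cv2.connectedComponentsWithStats(m); i=1+np.argmax(st[1:,4]); print(st[i],ce[i],ray(c,*ce[i],.048).round(4))
```

```text
tin_medium 0.94 [ 0.6    -0.3062 -0.0015] [317. 192.]
clock 7.88 tcp [ 0.6008 -0.3036  0.1394] yaw 154.1 shift [ -2.1   1.6 121.4] turn [-0.0011 -0.0034  0.    ] F [-0.6 -1.8  0.3] gap 0.0801
[ 184    0   74   79 4712] [220.18718166  37.84486418] [ 0.4412 -0.314   0.048 ]
```

View pics/w7.png

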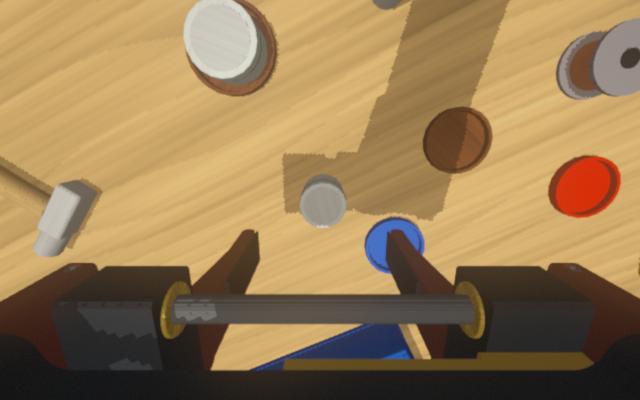

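Run:
```python
from h import *
c=snap('wrist'); P=ray(c,323,201,.048); print(P); rel([P[0],P[1],.018])
```

```text
[ 0.59850534 -0.30068196  0.048     ]
clock 7.93 tcp [ 0.6008 -0.3039  0.1401] yaw 154.1 shift [  3.1   2.  122.1] turn [-0.0008 -0.0024  0.    ] F [0.2 0.1 0. ] gap 0.0798
```

Emit:
servo_tool([
  [1,2,40,0,0,0],
  [1,2,75,0,0,0],
  [1,2,105,0,0,0],
  [1,2,120,0,0,0],
  [1,2,122,0,0,0],
])

```text
clock: 8.35
tcp_pos: [0.5996, -0.3003, 0.0161]
orientation: [-0.703, -3.056, -0.001]
force: [-0.6, 0.2, 0.8]
finger_gap: 0.0802
```

Emit:
servo_tool([
  [1,0,0,0,0,0],
  [1,0,0,0,0,0],
  [1,0,0,0,0,0],
  [1,0,0,0,0,0],
  [1,0,0,0,0,0],
], claw=35, force=20)

```text
clock: 8.77
tcp_pos: [0.6029, -0.3008, 0.0205]
orientation: [0.702, 3.06, -0.0]
force: [0.4, 0.2, -0.3]
finger_gap: 0.05
```

Emit:
servo_tool([
  [0,0,0,0,0,0],
  [0,0,0,0,0,0],
])

```text
clock: 8.93
tcp_pos: [0.6026, -0.3007, 0.0201]
orientation: [0.702, 3.061, -0.0]
force: [-0.6, 1.0, 5.9]
finger_gap: 0.0446
```

Emit:
servo_tool([
  [0,0,-30,0,0,0],
  [0,0,-65,0,0,0],
  [0,0,-65,0,0,0],
  [0,0,-65,0,0,0],
], force=30)

```text
clock: 9.27
tcp_pos: [0.6033, -0.3011, 0.086]
orientation: [0.701, 3.058, -0.001]
force: [-0.3, -0.0, -2.2]
finger_gap: 0.0445
```

Run:
```python
from h import *
c=look(['holder_medium'],'w8.png');  rel([.613,-.154,.085])
```

```text
holder_medium 0.84 [ 0.7196 -0.0442 -0.0013] [626. 197.]
holder_medium 0.72 [ 0.6125 -0.1531  0.0018] [480. 144.]
clock 9.37 tcp [ 0.6014 -0.2998  0.0831] yaw 154.2 shift [ 53.  136.3  -1.8] turn [ 0.0002 -0.0016 -0.    ] F [ 0.2 -0.5 -1.9] gap 0.0441
```

View pics/w8.png

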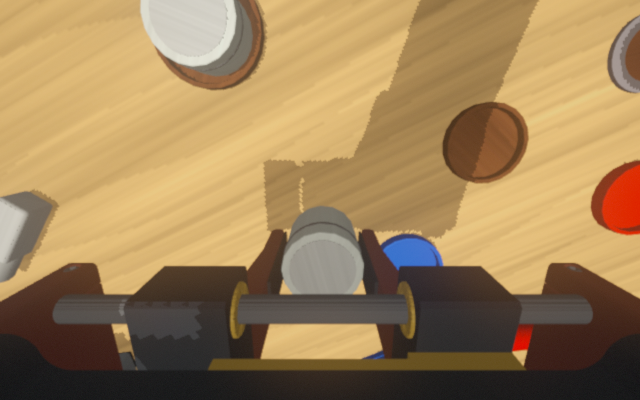

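Emit:
servo_tool([
  [53,136,0,0,0,0],
  [53,136,0,0,0,0],
  [53,136,0,0,0,0],
  [53,136,0,0,0,0],
  [53,136,0,0,0,0],
])

```text
clock: 9.78
tcp_pos: [0.6135, -0.146, 0.0816]
orientation: [-0.687, -3.061, -0.007]
force: [0.3, -0.4, -2.0]
finger_gap: 0.0446
```

Run:
```python
from h import *
snap('top'); snap('scene'); c=look(['holder_medium'],'w9.png');  rel([.613,-.153,.024])
```

```text
holder_medium 0.93 [ 0.6895 -0.2528  0.    ] [266. 312.]
holder_medium 0.82 [ 6.114e-01 -1.548e-01 -4.000e-04] [319. 206.]
clock 9.98 tcp [ 0.6126 -0.1564  0.0831] yaw 154.1 shift [ 1.   3.4 59.1] turn [-0.0016 -0.0013  0.    ] F [ 0.1  0.5 -1.2] gap 0.0447
```

View pics/w9.png

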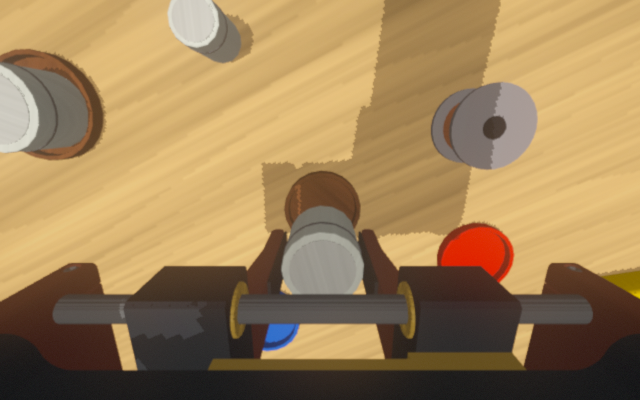

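Emit:
servo_tool([
  [1,2,25,0,0,0],
  [1,2,42,0,0,0],
  [1,2,52,0,0,0],
  [1,2,56,0,0,0],
  [1,2,56,0,0,0],
])

```text
clock: 10.4
tcp_pos: [0.6126, -0.1539, 0.0271]
orientation: [-0.704, -3.06, 0.001]
force: [-0.6, 0.2, -0.9]
finger_gap: 0.0445
```

Emit:
servo_tool([
  [0,0,1,0,0,0],
  [0,0,1,0,0,0],
])

```text
clock: 10.57
tcp_pos: [0.6142, -0.1533, 0.0279]
orientation: [0.703, 3.06, -0.0]
force: [0.2, 0.6, -2.5]
finger_gap: 0.044
```

Run:
```python
from h import *
c=snap('wrist','w10.png'); c=snap('scene','s10.png'); rel([.6125,-.154,.024]);
cv2.imwrite('pics/s10z.png',cv2.resize(c['pixels'][145:225,205:305,::-1],None,fx=6,fy=6,interpolation=cv2.INTER_CUBIC))
```

```text
clock 10.67 tcp [ 0.6142 -0.153   0.028 ] yaw 154.2 shift [ 1.1 -1.7  4. ] turn [0.0004 0.0015 0.    ] F [ 0.8  0.2 -1.4] gap 0.0442
```

View pics/s10z.png

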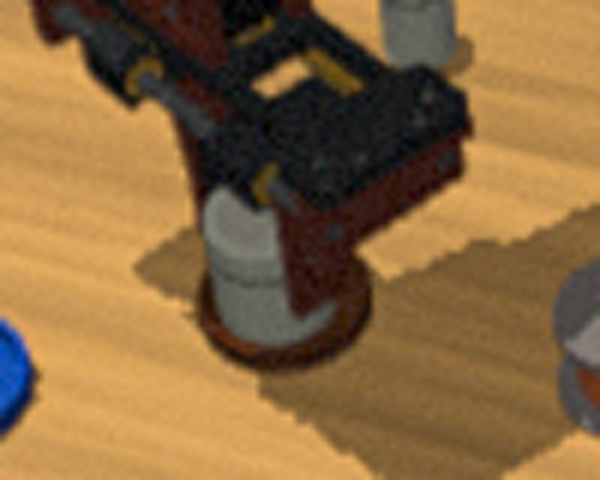

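View pics/w10.png

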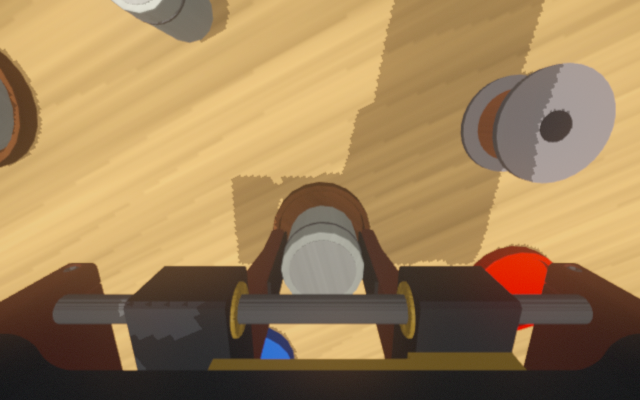

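Emit:
servo_tool([
  [1,-1,2,0,0,0],
  [1,-1,3.5,0,0,0],
  [1,-1,4.5,0,0,0],
  [1,-1,4.5,0,0,0],
  [1,-1,4.5,0,0,0],
])

```text
clock: 11.08
tcp_pos: [0.6124, -0.1532, 0.0241]
orientation: [0.702, 3.062, 0.001]
force: [-4.3, 0.9, 11.0]
finger_gap: 0.0444
```

Emit:
servo_tool([
  [0,0,0,0,0,0],
  [0,0,0,0,0,0],
  [0,0,0,0,0,0],
  [0,0,0,0,0,0],
], claw=68)

```text
clock: 11.42
tcp_pos: [0.6123, -0.1531, 0.0225]
orientation: [0.702, 3.062, 0.0]
force: [0.4, 0.2, 0.2]
finger_gap: 0.0662
```

Emit:
servo_tool([
  [0,0,-20,0,0,0],
  [0,0,-60,0,0,0],
  [0,0,-100,0,0,0],
  [0,0,-120,0,0,0],
  [0,0,-120,0,0,0],
])

```text
clock: 11.83
tcp_pos: [0.6154, -0.1542, 0.1479]
orientation: [0.701, 3.053, 0.001]
force: [0.5, -0.0, -0.1]
finger_gap: 0.0679
```

Run:
```python
from h import *
c=snap('scene','s11.png');snap('top')
cv2.imwrite('pics/s11z.png',cv2.resize(c['pixels'][145:225,205:305,::-1],None,fx=6,fy=6,interpolation=cv2.INTER_CUBIC))
c=look(['tin_medium','tin_small'],'w11.png'); rel([.4575,-.166,.14])
```

```text
tin_medium 0.67 [ 0.611  -0.1555  0.0043] [319. 191.]
tin_small 0.8 [ 0.4552 -0.164  -0.0006] [242.  56.]
clock 12.08 tcp [ 0.6111 -0.1527  0.1408] yaw 154.2 shift [132.5 -78.9   1.3] turn [-0.0009 -0.0028  0.    ] F [ 0.4 -0.8 -0.2] gap 0.068
```

View pics/s11z.png

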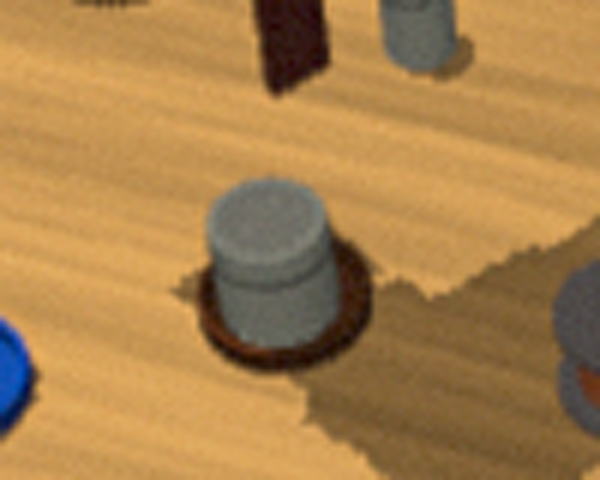

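View pics/w11.png

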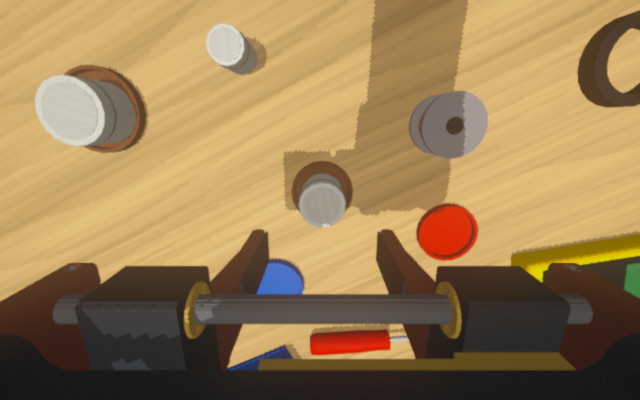

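The medium tin stands in the wooden dish. Next is the small tin.

Emit:
servo_tool([
  [132,-79,0,0,0,0],
  [132,-79,0,0,0,0],
  [132,-79,0,0,0,0],
  [132,-79,0,0,0,0],
  [132,-79,0,0,0,0],
])

```text
clock: 12.5
tcp_pos: [0.4512, -0.1673, 0.1406]
orientation: [-0.707, -3.053, -0.0]
force: [-0.8, -0.2, -0.3]
finger_gap: 0.0679
```

Run:
```python
from h import *
snap('scene');snap('top'); snap('top')
c=look(['tin_small'],'w12.png'); rel([.4575,-.166,.022])
```

```text
tin_small 0.67 [ 4.572e-01 -1.656e-01 -4.000e-04] [321. 189.]
clock 12.75 tcp [ 0.4603 -0.1664  0.1423] yaw 154.2 shift [  2.7  -0.8 120.3] turn [-0.0003  0.0003 -0.    ] F [0.9 0.3 0.1] gap 0.0683
```

View pics/w12.png

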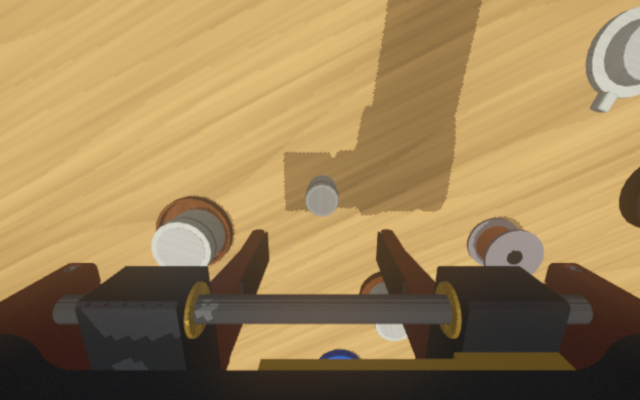

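Emit:
servo_tool([
  [2.5,0,40,0,0,0],
  [2.5,0,75,0,0,0],
  [2.5,0,103,0,0,0],
  [2.5,0,118,0,0,0],
  [2.5,0,122,0,0,0],
])

```text
clock: 13.17
tcp_pos: [0.4559, -0.1649, 0.0175]
orientation: [-0.699, -3.058, 0.001]
force: [0.2, 0.2, -1.1]
finger_gap: 0.0679
```

Emit:
servo_tool([
  [0,0,0,0,0,0],
  [0,0,0,0,0,0],
  [0,0,0,0,0,0],
  [0,0,0,0,0,0],
  [0,0,0,0,0,0],
], claw=22, force=20)

```text
clock: 13.58
tcp_pos: [0.4576, -0.1657, 0.0215]
orientation: [0.701, 3.06, 0.0]
force: [0.2, -0.3, 0.3]
finger_gap: 0.0381
```

Emit:
servo_tool([
  [0,0,0,0,0,0],
  [0,0,0,0,0,0],
  [0,0,0,0,0,0],
])

```text
clock: 13.83
tcp_pos: [0.4574, -0.1657, 0.0213]
orientation: [0.702, 3.061, 0.001]
force: [-0.1, 0.6, 7.2]
finger_gap: 0.0314
```

Run:
```python
from h import *
rel([.468,.166,.10])
```

```text
clock 13.83 tcp [ 0.4574 -0.1657  0.0213] yaw 154.2 shift [134.9 303.2 -78.7] turn [0.0006 0.0012 0.    ] F [-0.1  0.6  7.2] gap 0.0314
```

Emit:
servo_tool([
  [0,0,-30,0,0,0],
  [0,0,-65,0,0,0],
  [0,0,-90,0,0,0],
  [16,36,-90,0,0,0],
  [32,73,-90,0,0,0],
], force=30)

```text
clock: 14.25
tcp_pos: [0.4609, -0.0873, 0.1125]
orientation: [0.71, 3.056, 0.001]
force: [0.8, 0.9, -3.0]
finger_gap: 0.0315
```

Emit:
servo_tool([
  [103,230,0,0,0,0],
  [103,230,0,0,0,0],
  [103,230,0,0,0,0],
  [103,230,0,0,0,0],
  [103,230,0,0,0,0],
])

```text
clock: 14.67
tcp_pos: [0.4654, 0.1242, 0.1107]
orientation: [0.702, 3.062, 0.0]
force: [1.4, -0.8, -1.1]
finger_gap: 0.0313
```

Emit:
servo_tool([
  [18,40,0,0,0,0],
  [18,40,0,0,0,0],
  [18,40,0,0,0,0],
  [18,40,0,0,0,0],
])

```text
clock: 15.0
tcp_pos: [0.4668, 0.1656, 0.1104]
orientation: [-0.701, -3.062, 0.001]
force: [-0.4, -1.2, -0.5]
finger_gap: 0.0315
```

Run:
```python
from h import *
t=snap('top'); s=snap('scene','s13.png')
c=look(['canister_base'],'w13.png'); rel([.468,.166,.034])
cv2.imwrite('pics/s13z.png',cv2.resize(s['pixels'][140:220,350:450,::-1],None,fx=6,fy=6,interpolation=cv2.INTER_CUBIC))
```

```text
canister_base 0.94 [0.4672 0.1617 0.0029] [319. 201.]
clock 15.20 tcp [0.4672 0.1643 0.1106] yaw 154.0 shift [ 0.   1.9 76.6] turn [-0.0004 -0.      0.    ] F [ 0.6 -0.6 -1. ] gap 0.0312
```

View pics/w13.png

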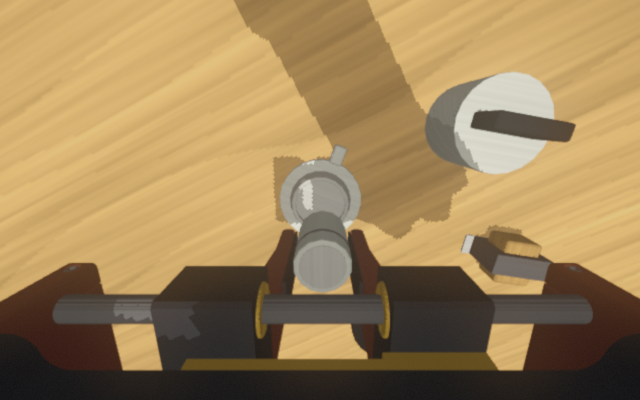

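View pics/s13z.png

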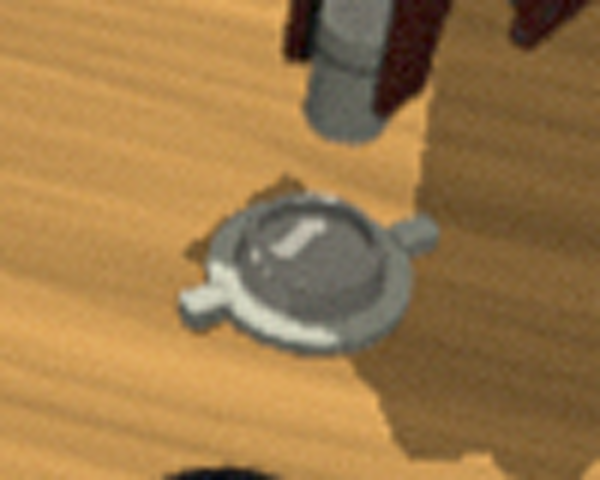

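Run:
```python
from h import *
for cam,u,v,r in [('top',264,242,24),('scene',402,185,30)]:
    c=snap(cam); im=cv2.imread(f'pics/{cam}0.png'); hsv=cv2.cvtColor(im,cv2.COLOR_BGR2HSV)
    m=np.zeros(hsv.shape[:2],np.uint8); m[v-r:v+r,u-r:u+r]=(hsv[v-r:v+r,u-r:u+r,1]<70)
    k,l,st,ce=cv2.connectedComponentsWithStats(m); i=1+np.argmax(st[1:,4]); print(cam,st[i])
    ys,xs=np.where(l==i); P=np.array([ray(c,x,y,.010)[:2] for x,y in zip(xs,ys)])
    p0=P.mean(0); 
    d=np.linalg.norm(P-p0,axis=1); 
    ang=np.arctan2(P[:,1]-p0[1],P[:,0]-p0[0]); sel=d>.043
    a=.5*np.angle(np.exp(2j*ang[sel]).mean()); print('centroid',p0.round(4),'ear yaw deg',np.degrees(a).round(1),sel.sum(),d.max())
    hull=cv2.minAreaRect(P.astype(np.float32)); print(hull)
```

```text
top [248 226  33  33 810]
centroid [0.4673 0.1619] ear yaw deg -46.4 44 0.05547769749440124
((0.46751096844673157, 0.1624763160943985), (0.07691209763288498, 0.08425737172365189), 2.613222122192383)
scene [380 172  43  27 772]
centroid [0.4691 0.1623] ear yaw deg -44.5 70 0.05949954744511714
((0.4669327437877655, 0.16143837571144104), (0.08003956079483032, 0.09345028549432755), 85.60643768310547)
```

Emit:
servo_tool([
  [-1,-2,25,0,0,0],
  [-1,-2,45,0,0,0],
  [-1,-2,55,0,0,0],
  [-1,-2,60,0,0,0],
  [-1,-2,60,0,0,0],
])

```text
clock: 15.72
tcp_pos: [0.4667, 0.1633, 0.0499]
orientation: [-0.703, -3.061, 0.002]
force: [-0.2, -0.8, -1.7]
finger_gap: 0.0314
```

Run:
```python
from h import *
snap('top'); s=snap('scene','s14.png')
c=snap('wrist','w14.png'); rel([.4675,.162,.034])
cv2.imwrite('pics/s14z.png',cv2.resize(s['pixels'][140:220,350:450,::-1],None,fx=6,fy=6,interpolation=cv2.INTER_CUBIC))
```

```text
clock 15.87 tcp [0.4679 0.1641 0.0514] yaw 154.2 shift [-0.5 -2.1 17.4] turn [0.0011 0.0008 0.    ] F [0.5 0.2 0.5] gap 0.0314
```

View pics/w14.png

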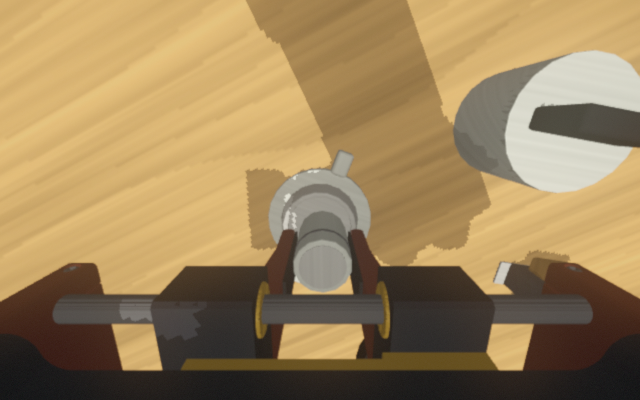

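View pics/s14z.png

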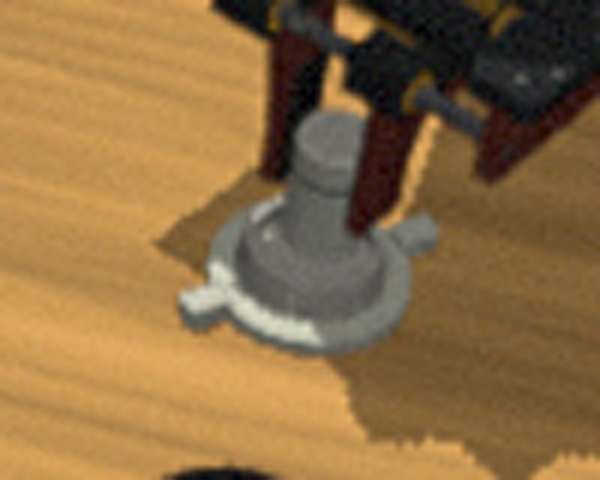

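Emit:
servo_tool([
  [-0.5,-2,5,0,0,0],
  [-0.5,-2,10,0,0,0],
  [-0.5,-2,14,0,0,0],
  [-0.5,-2,14,0,0,0],
  [-0.5,-2,14,0,0,0],
])

```text
clock: 16.28
tcp_pos: [0.4666, 0.1617, 0.0363]
orientation: [-0.702, -3.062, 0.001]
force: [-0.6, -0.6, -1.9]
finger_gap: 0.0315
```

Emit:
servo_tool([
  [0,0,1.5,0,0,0],
  [0,0,3,0,0,0],
  [0,0,4,0,0,0],
  [0,0,4,0,0,0],
])

```text
clock: 16.62
tcp_pos: [0.467, 0.162, 0.0333]
orientation: [-0.702, -3.062, -0.001]
force: [-2.6, -1.5, 8.3]
finger_gap: 0.0315
```

Emit:
servo_tool([
  [0,0,0,0,0,0],
  [0,0,0,0,0,0],
  [0,0,0,0,0,0],
  [0,0,0,0,0,0],
], claw=54)

```text
clock: 16.95
tcp_pos: [0.4668, 0.1619, 0.0325]
orientation: [0.702, 3.062, 0.0]
force: [0.3, -0.3, -0.3]
finger_gap: 0.0532
```

Emit:
servo_tool([
  [0,0,-20,0,0,0],
  [0,0,-60,0,0,0],
  [0,0,-100,0,0,0],
  [0,0,-140,0,0,0],
  [0,0,-150,0,0,0],
])

```text
clock: 17.37
tcp_pos: [0.4697, 0.1627, 0.188]
orientation: [0.702, 3.056, 0.009]
force: [1.2, 0.1, 0.0]
finger_gap: 0.054
```

Run:
```python
from h import *
snap('top','t15.png'); s=snap('scene','s15.png')
c=look(['canister_base','tin_small','canister_cap'],'w15.png'); rel([.461,.312,.18],np.radians(56))
cv2.imwrite('pics/s15z.png',cv2.resize(s['pixels'][130:220,370:500,::-1],None,fx=6,fy=6,interpolation=cv2.INTER_CUBIC))
```

```text
canister_base 0.81 [ 0.4659  0.1649 -0.0037] [321. 179.]
canister_base 0.34 [ 6.011e-01 -1.510e-02  6.000e-04] [251. 315.]
tin_small 0.65 [0.467  0.164  0.0159] [321. 184.]
canister_cap 0.75 [0.4628 0.3159 0.0009] [434. 124.]
canister_cap 0.31 [0.4683 0.1658 0.0095] [323. 183.]
clock 17.67 tcp [0.4656 0.1614 0.1809] yaw 154.2 shift [ 69.7 133.5   0.6] turn [-3.5000e-03  1.0000e-03  1.7136e+00] F [ 0.2  0.1 -1.1] gap 0.0537
```

View pics/w15.png

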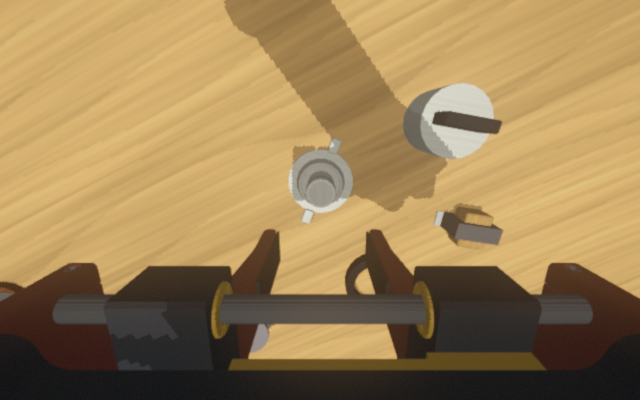

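View pics/s15z.png

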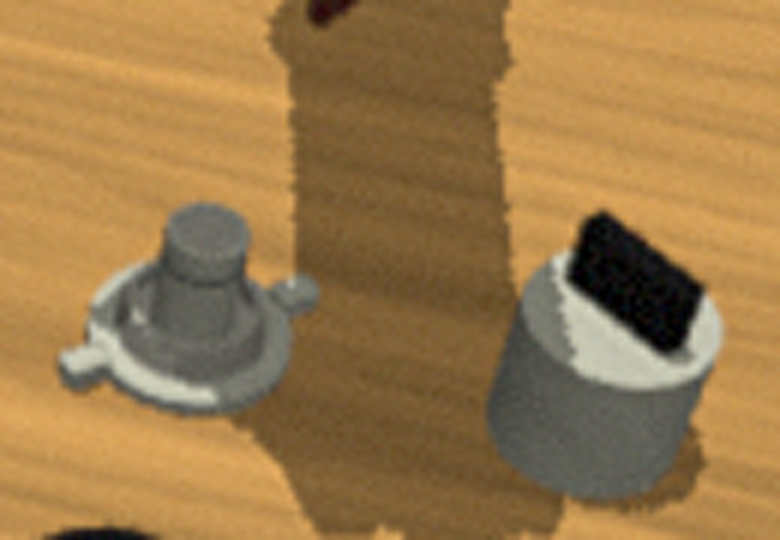

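```bash
cat >> h.py <<'E'
def bar(c,u,v,r,z=.094,thr=60):
    g=c['pixels'].max(2); m=np.zeros(g.shape,np.uint8); m[v-r:v+r,u-r:u+r]=g[v-r:v+r,u-r:u+r]<thr
    k,l,st,ce=cv2.connectedComponentsWithStats(m); i=1+np.argmax(st[1:,4]); ys,xs=np.where(l==i)
    P=np.array([ray(c,x,y,z)[:2] for x,y in zip(xs,ys)]); m0=P.mean(0); U,S,V=np.linalg.svd(P-m0,full_matrices=False); t=(P-m0)@V[0]
    print('bar',st[i],m0.round(4),'yaw',np.degrees(np.arctan2(V[0,1],V[0,0])).round(1)%180,'len',np.ptp(t).round(4))
E
python3 - <<'E'
from h import *
t=snap('top'); bar(t,198,244,16); s=snap('scene'); bar(s,476,177,22); w_=snap('wrist'); bar(w_,467,122,42)
E
```

```text
Traceback (most recent call last):
  File "h.py", line 42, in bar
    k,l,st,ce=cv2.connectedComponentsWithStats(m); i=1+np.argmax(st[1:,4]); ys,xs=np.where(l==i)
                                                       ~~~~~~~~~^^^^^^^^^^
ValueError: attempt to get argmax of an empty sequence
```

Emit:
servo_tool([
  [14,27,0,0,0,0.12],
  [28,54,0,0,0,0.24],
  [42,80,0,0,0,0.36],
  [56,107,0,0,0,0.48],
  [70,134,0,0,0,0.6],
])

```text
clock: 18.13
tcp_pos: [0.4614, 0.3137, 0.181]
orientation: [-1.584, -2.712, 0.004]
force: [0.3, -0.3, -0.4]
finger_gap: 0.054
```

Emit:
servo_tool([
  [0,0,0,0,0,0.12],
  [0,0,0,0,0,0.24],
  [0,0,0,0,0,0.36],
  [0,0,0,0,0,0.48],
  [0,0,0,0,0,0.6],
], claw=60)

```text
clock: 18.55
tcp_pos: [0.4615, 0.3124, 0.1809]
orientation: [2.314, 2.124, -0.005]
force: [0.4, 0.5, 0.5]
finger_gap: 0.0602
```

Emit:
servo_tool([
  [0,0,0,0,0,0.12],
  [0,0,0,0,0,0.24],
  [0,0,0,0,0,0.36],
  [0,0,0,0,0,0.48],
  [0,0,0,0,0,0.51],
])

```text
clock: 18.97
tcp_pos: [0.4616, 0.3124, 0.181]
orientation: [2.775, 1.47, -0.004]
force: [-0.2, 0.4, 0.5]
finger_gap: 0.0601
```

Run:
```python
from h import *
snap('top'); s=snap('scene')
c=look(['canister_cap'],'w16.png'); rel([.461,.312,.12],np.radians(56))
```

```text
canister_cap 0.59 [0.4634 0.3121 0.005 ] [324. 184.]
clock 19.17 tcp [0.4618 0.3126 0.1816] yaw 56.3 shift [-0.8 -0.3 61.6] turn [0.     0.0019 0.0049] F [-0.4 -0.1  0.5] gap 0.0602
```

View pics/w16.png

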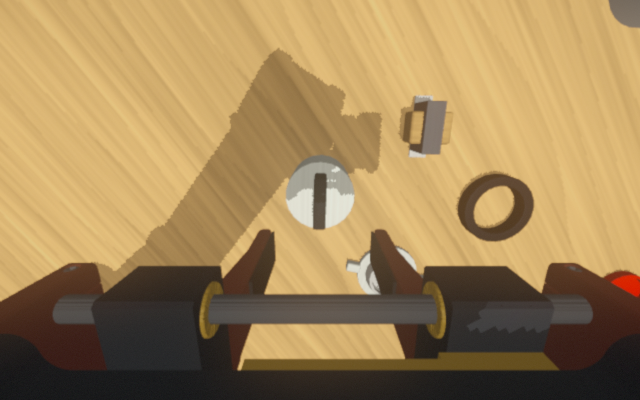

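Run:
```python
from h import *
c=snap('wrist'); 
for th in (60,80,100): bar(c,320,205,40,.094,th)
cv2.imwrite('pics/w17z.png',cv2.resize(c['pixels'][150:240,270:370,::-1],None,fx=6,fy=6,interpolation=cv2.INTER_CUBIC))
s=snap('scene'); bar(s,476,177,22,.08,70)
rel([.461,.312,.12],np.radians(56))
```

```text
Traceback (most recent call last):
  File "h.py", line 42, in bar
    k,l,st,ce=cv2.connectedComponentsWithStats(m); i=1+np.argmax(st[1:,4]); ys,xs=np.where(l==i)
                                                       ~~~~~~~~~^^^^^^^^^^
ValueError: attempt to get argmax of an empty sequence
```

Run:
```python
from h import *
c=snap('wrist'); print(c['pixels'][195:210:5,312:328:3].max(2), c['pixels'][205,320])
cv2.imwrite('pics/w17z.png',cv2.resize(c['pixels'][150:240,270:370,::-1],None,fx=6,fy=6,interpolation=cv2.INTER_CUBIC))
for th in (80,95,110): 
    try: bar(c,320,205,28,.094,th)
    except Exception as e: print(e)
```

```text
[[172  81  83  83  86 222]
 [206  82  85  85  88 223]
 [165  91  93  95  99 225]] [95 84 71]
bar [315 177  10  10  66] [0.4725 0.3348] yaw 3.3 len 0.011
bar [314 177  12  51 445] [0.463  0.3211] yaw 52.3 len 0.0491
bar [313 177  14  52 583] [0.4613 0.3179] yaw 54.400000000000006 len 0.0498
```

View pics/w17z.png

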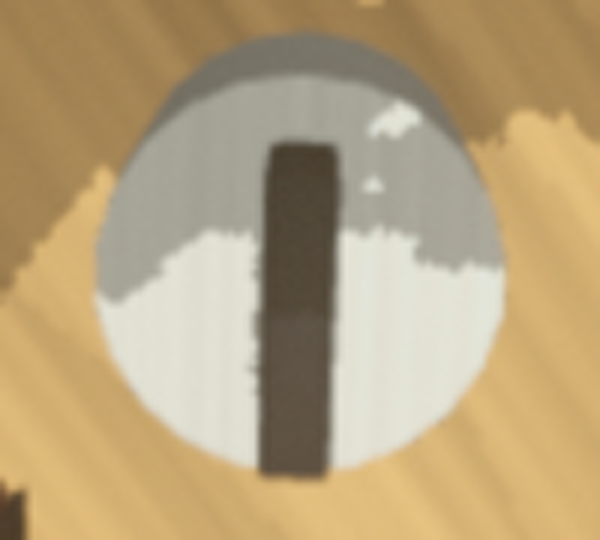

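Run:
```python
from h import *
c=snap('wrist'); A=ray(c,320.5,174.2,.094);B=ray(c,319,229.2,.094); d=A-B; print(A,B,(A+B)/2,np.degrees(np.arctan2(d[1],d[0])),np.linalg.norm(d))
A=ray(c,320.5,174.2,.094)
# disc: left 270+96/6, right 270+505/6, top 150+75/6
print(ray(c,(286+354.2)/2,(162.5+228.5)/2,.062))
rel([.461,.312,.12])
```

```text
[0.47694134 0.33872193 0.094     ] [0.44598664 0.29521994 0.094     ] [0.46146399 0.31697093 0.094     ] 54.56548918789082 0.05339116177166916
[0.46056952 0.31540303 0.062     ]
clock 19.32 tcp [0.4621 0.3128 0.1822] yaw 56.2 shift [-1.2 -0.4 62.2] turn [-0.0001  0.0006 -0.    ] F [0.2 0.  0.3] gap 0.0599
```

Emit:
servo_tool([
  [0,-1,35,0,0,0.028],
  [0,-1,65,0,0,0.028],
  [0,-1,90,0,0,0.028],
  [0,-1,105,0,0,0.028],
  [0,-1,111,0,0,0.028],
])

```text
clock: 19.73
tcp_pos: [0.46, 0.3126, 0.0692]
orientation: [2.791, 1.441, -0.006]
force: [0.8, 0.5, 0.6]
finger_gap: 0.0598
```

Emit:
servo_tool([
  [0,0,2,0,0,0],
  [0,0,4,0,0,0],
  [0,0,4,0,0,0],
  [0,0,4,0,0,0],
])

```text
clock: 20.07
tcp_pos: [0.462, 0.314, 0.0686]
orientation: [-2.791, -1.44, -0.003]
force: [-0.6, 0.0, -0.7]
finger_gap: 0.0601
```

Run:
```python
from h import *
c=snap('wrist','w18.png'); s=snap('scene'); rel([.461,.314,.067],np.radians(54.6))
cv2.imwrite('pics/s18z.png',cv2.resize(s['pixels'][130:220,400:530,::-1],None,fx=6,fy=6,interpolation=cv2.INTER_CUBIC))
```

```text
clock 20.17 tcp [0.4618 0.314  0.0685] yaw 54.6 shift [-0.5 -0.7  1.5] turn [ 0.0002 -0.0017 -0.    ] F [-0.3  1.  -0.3] gap 0.0596
```

View pics/w18.png

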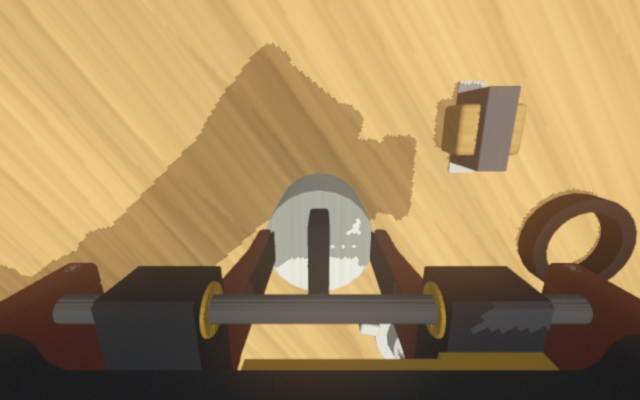

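View pics/s18z.png

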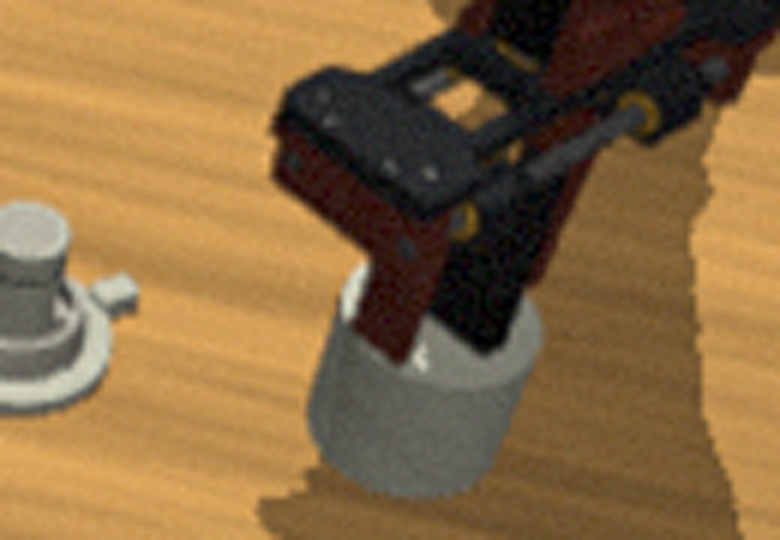

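Emit:
servo_tool([
  [-0.5,-0.5,0.5,0,0,0],
  [-0.5,-0.5,0.5,0,0,0],
  [-0.5,-0.5,0.5,0,0,0],
  [-0.5,-0.5,0.5,0,0,0],
  [-0.5,-0.5,0.5,0,0,0],
], claw=4, force=25)

```text
clock: 20.58
tcp_pos: [0.4606, 0.3134, 0.0671]
orientation: [-2.792, -1.441, -0.0]
force: [-0.6, -0.5, -0.2]
finger_gap: 0.0298
```

Emit:
servo_tool([
  [0,0,0,0,0,0],
  [0,0,0,0,0,0],
  [0,0,0,0,0,0],
  [0,0,0,0,0,0],
])

```text
clock: 20.92
tcp_pos: [0.4605, 0.3134, 0.0669]
orientation: [2.792, 1.441, -0.0]
force: [-0.2, 0.3, -1.2]
finger_gap: 0.0119
```

Run:
```python
from h import *
c=snap('wrist','w19.png'); rel([.461,.314,.067],np.radians(54.6))
```

```text
clock 20.97 tcp [0.4605 0.3133 0.0669] yaw 54.6 shift [ 0.9  0.  -0.1] turn [-0.0001  0.0003 -0.0001] F [ 0.1  0.3 -1.5] gap 0.0118
```

View pics/w19.png

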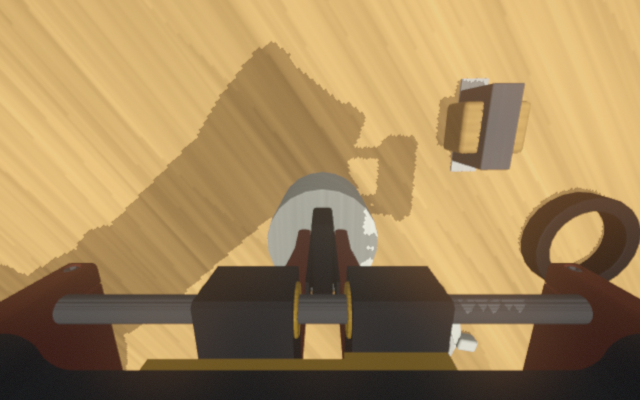

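Run:
```python
from h import *
c=snap('wrist'); im=c['pixels'][160:300,240:410,::-1]; cv2.imwrite('pics/w20z.png',cv2.resize(im,None,fx=4.5,fy=4.5,interpolation=cv2.INTER_CUBIC))
tinoff(c,267.5,377,189,.062,.036)
```

```text
disc [0.4602 0.3138] [-0.7  0.7  0.1] tool-frame off mm [ 0.2 -0.5 -0. ]
```

View pics/w20z.png

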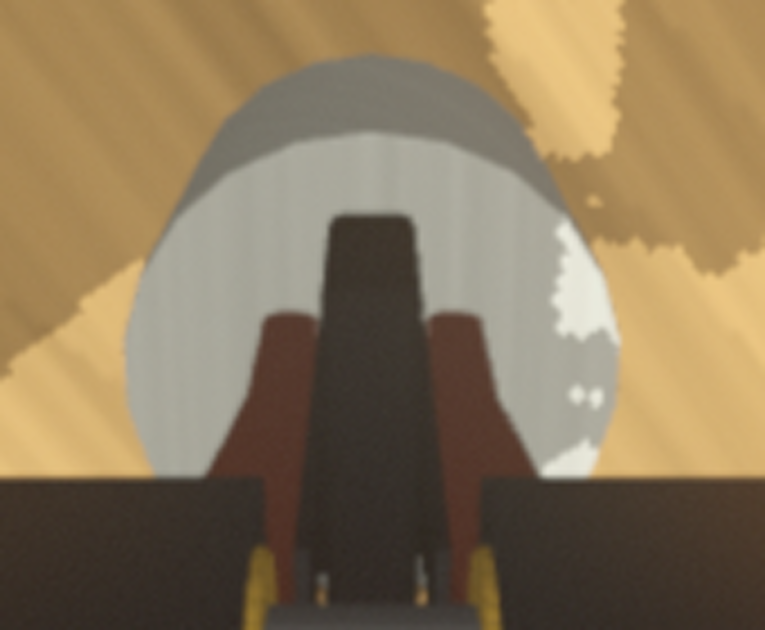

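Emit:
servo_tool([
  [0,0,-25,0,0,0],
  [0,0,-60,0,0,0],
  [0,0,-95,0,0,0],
  [0,0,-105,0,0,0],
  [0,0,-105,0,0,0],
], force=40)

```text
clock: 21.43
tcp_pos: [0.4623, 0.3145, 0.1748]
orientation: [-2.79, -1.44, -0.008]
force: [-0.1, -0.4, -2.6]
finger_gap: 0.0119
```

Emit:
servo_tool([
  [-24,18,0,0,0,-0.12],
  [-48,37,0,0,0,-0.24],
  [-72,56,0,0,0,-0.36],
  [-96,75,0,0,0,-0.48],
  [-119,93,0,0,0,-0.6],
])

```text
clock: 21.85
tcp_pos: [0.466, 0.1607, 0.1702]
orientation: [-2.234, -2.208, 0.004]
force: [-0.2, -0.6, -1.6]
finger_gap: 0.0119
```

Emit:
servo_tool([
  [0,0,0,0,0,-0.12],
  [0,0,0,0,0,-0.24],
  [0,0,0,0,0,-0.36],
  [0,0,0,0,0,-0.48],
  [0,0,0,0,0,-0.6],
])

```text
clock: 22.27
tcp_pos: [0.4661, 0.1621, 0.1701]
orientation: [-1.481, -2.768, 0.004]
force: [-0.5, 0.9, -1.1]
finger_gap: 0.0117
```

Emit:
servo_tool([
  [0,0,0,0,0,-0.1],
  [0,0,0,0,0,-0.195],
  [0,0,0,0,0,-0.195],
  [0,0,0,0,0,-0.195],
])

```text
clock: 22.6
tcp_pos: [0.4665, 0.1622, 0.1707]
orientation: [-1.218, -2.894, 0.003]
force: [0.4, -0.0, -0.7]
finger_gap: 0.0119
```

Run:
```python
from h import *
c=snap('wrist','w21.png'); s=snap('scene','s21.png'); snap('top'); rel([.4675,.162,.075],np.radians(134.5))
cv2.imwrite('pics/s21z.png',cv2.resize(s['pixels'][110:210,350:480,::-1],None,fx=6,fy=6,interpolation=cv2.INTER_CUBIC))
```

```text
clock 22.75 tcp [0.4671 0.1624 0.1715] yaw 134.4 shift [-0.6  0.1 96.5] turn [-0.001  -0.0003 -0.0017] F [ 0.4  0.3 -1.6] gap 0.0121
```

View pics/w21.png

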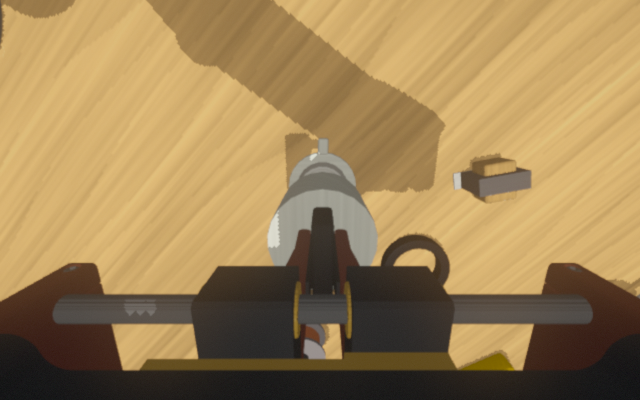

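View pics/s21z.png

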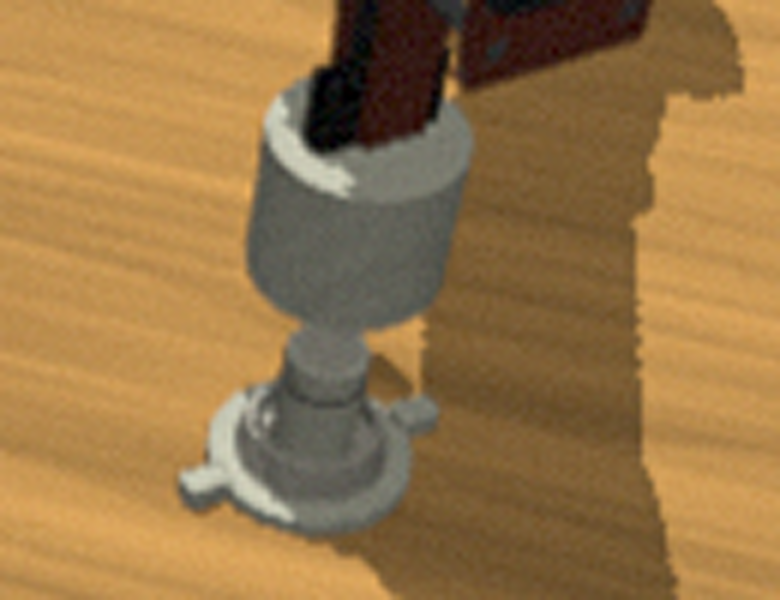

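Emit:
servo_tool([
  [-0.5,0,20,0,0,0],
  [-0.5,0,40,0,0,0],
  [-0.5,0,55,0,0,0],
  [-0.5,0,67,0,0,0],
  [-0.5,0,70,0,0,0],
])

```text
clock: 23.17
tcp_pos: [0.4665, 0.1618, 0.1002]
orientation: [-1.215, -2.895, 0.004]
force: [-0.2, 0.5, -0.7]
finger_gap: 0.0116
```

Run:
```python
from h import *
c=snap('wrist','w22.png'); s=snap('scene','s22.png'); snap('top'); rel([.4675,.162,.075],np.radians(134.5))
cv2.imwrite('pics/s22z.png',cv2.resize(s['pixels'][110:210,350:480,::-1],None,fx=6,fy=6,interpolation=cv2.INTER_CUBIC))
cv2.imwrite('pics/w22z.png',cv2.resize(c['pixels'][120:300,230:420,::-1],None,fx=4,fy=4,interpolation=cv2.INTER_CUBIC)[:600])
```

```text
clock 23.32 tcp [0.468  0.1622 0.1022] yaw 134.5 shift [ 0.2 -0.5 27.2] turn [-0.0002  0.0001 -0.0003] F [-0.1 -0.2 -0.1] gap 0.0117
```

View pics/w22z.png

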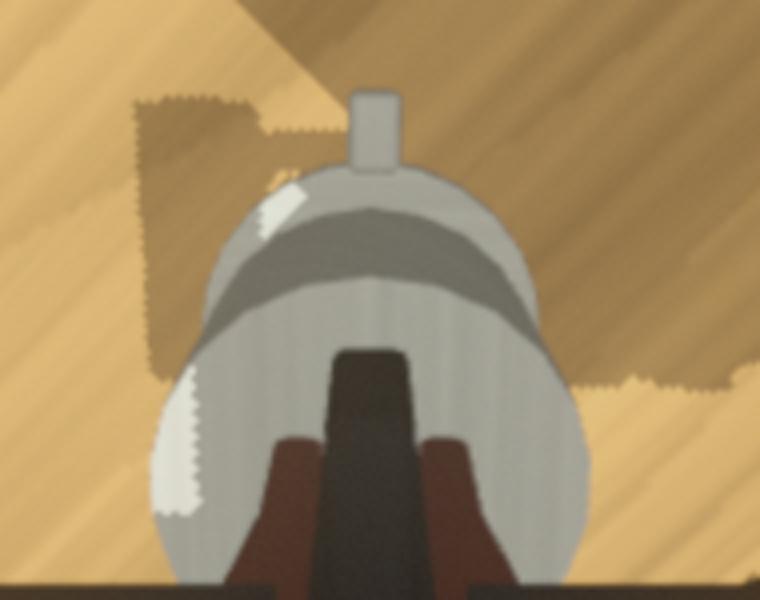

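View pics/s22z.png

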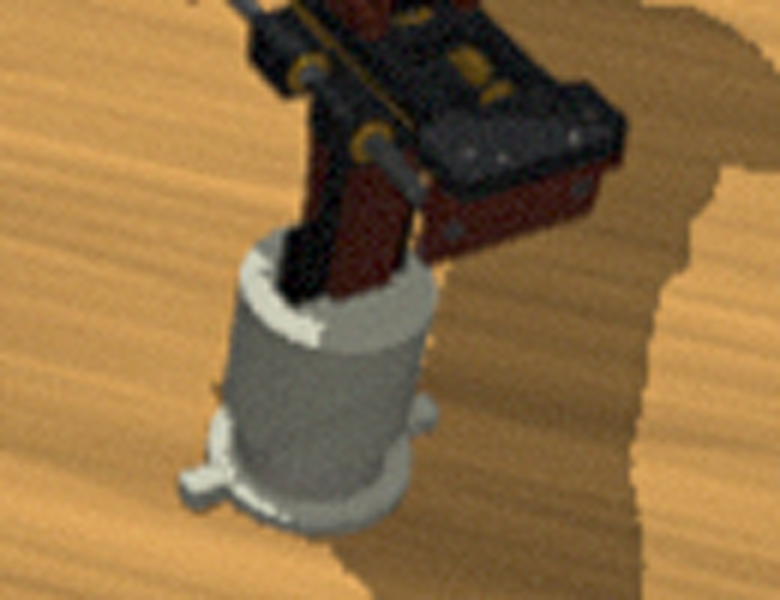

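Emit:
servo_tool([
  [0,0,4,0,0,0.012],
  [0,0,8,0,0,0.012],
  [0,0,12,0,0,0.012],
  [0,0,15,0,0,0.012],
  [0,0,18,0,0,0.012],
])

```text
clock: 23.73
tcp_pos: [0.4678, 0.1622, 0.0838]
orientation: [-1.232, -2.89, -0.0]
force: [0.1, -0.7, -1.5]
finger_gap: 0.0122
```

Emit:
servo_tool([
  [0,0,2,0,0,0],
  [0,0,4,0,0,0],
  [0,0,6,0,0,0],
  [0,0,6,0,0,0],
  [0,0,6,0,0,0],
])

```text
clock: 24.15
tcp_pos: [0.4677, 0.1621, 0.078]
orientation: [-1.232, -2.89, 0.0]
force: [-0.0, -0.2, -1.6]
finger_gap: 0.0122
```

Run:
```python
from h import *
rel([.4675,.162,.075],np.radians(134))
```

```text
clock 24.15 tcp [0.4677 0.1621 0.078 ] yaw 133.8 shift [ 0.  -0.2  3. ] turn [-0.0003 -0.0002 -0.003 ] F [-0.  -0.2 -1.6] gap 0.0122
```

Emit:
servo_tool([
  [0,0,1,0,0,0],
  [0,0,2,0,0,0],
  [0,0,3,0,0,0],
  [0,0,4,0,0,0],
  [0,0,4,0,0,0],
])

```text
clock: 24.57
tcp_pos: [0.4677, 0.1622, 0.0746]
orientation: [-1.232, -2.889, -0.0]
force: [-3.6, -1.0, 7.8]
finger_gap: 0.012
```

Run:
```python
from h import *
c=snap('wrist','w23.png'); s=snap('scene','s23.png');t=snap('top','t23.png'); rel([.4675,.162,.075],np.radians(134))
cv2.imwrite('pics/s23z.png',cv2.resize(s['pixels'][110:210,350:480,::-1],None,fx=6,fy=6,interpolation=cv2.INTER_CUBIC))
cv2.imwrite('pics/w23z.png',cv2.resize(c['pixels'][120:300,230:420,::-1],None,fx=4,fy=4,interpolation=cv2.INTER_CUBIC)[:600])
```

```text
clock 24.72 tcp [0.4677 0.1622 0.0746] yaw 133.8 shift [ 0.  -0.3 -0.4] turn [ 0.0001 -0.0006 -0.0031] F [-2.9 -0.1  7.1] gap 0.012
```

View pics/w23z.png

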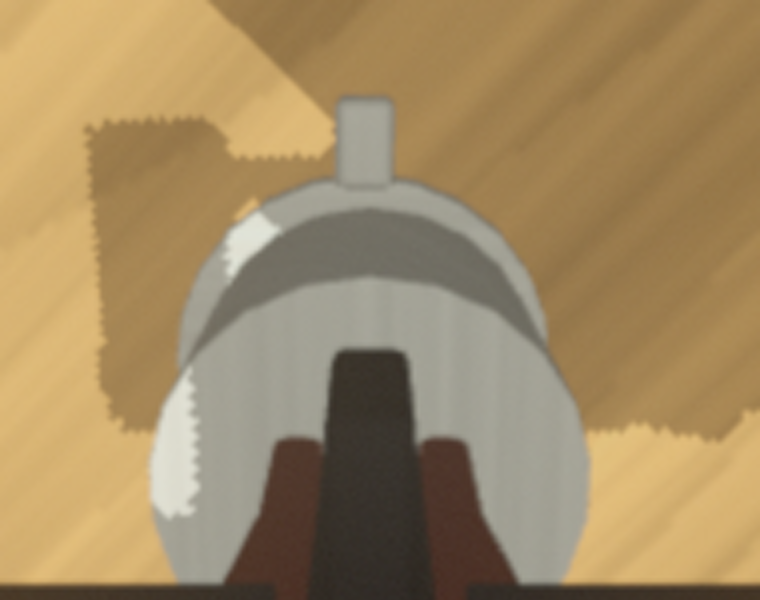

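View pics/s23z.png

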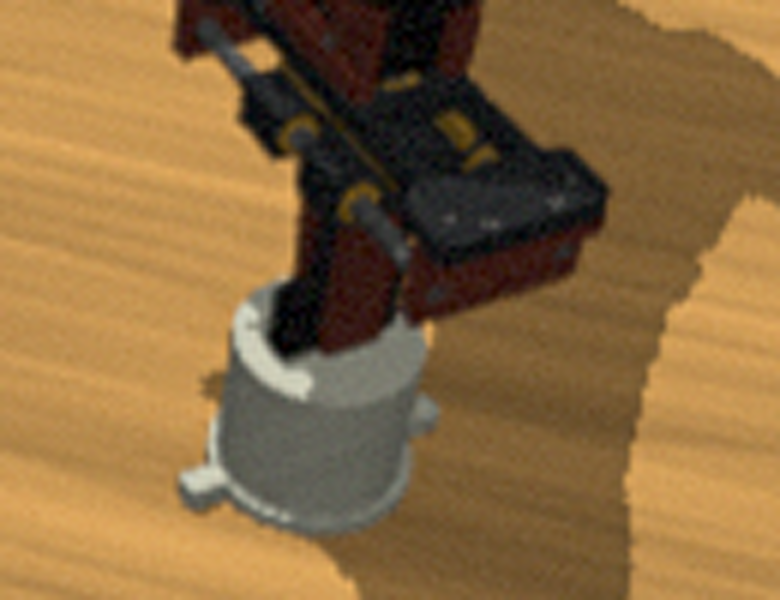

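The cap is seated on the flange: contact came at TCP z 0.0746, expected about 0.075. The bar is in line with the ear. I'll release it now.

Emit:
servo_tool([
  [0,0,0,0,0,0],
  [0,0,0,0,0,0],
  [0,0,0,0,0,0],
  [0,0,0,0,0,0],
  [0,0,0,0,0,0],
], claw=50)

```text
clock: 25.13
tcp_pos: [0.4679, 0.1622, 0.074]
orientation: [1.232, 2.89, 0.0]
force: [0.1, -0.2, -0.1]
finger_gap: 0.0415
```

Emit:
servo_tool([
  [0,0,-15,0,0,0],
  [0,0,-50,0,0,0],
  [0,0,-90,0,0,0],
  [0,0,-120,0,0,0],
  [0,0,-120,0,0,0],
])

```text
clock: 25.55
tcp_pos: [0.4713, 0.1633, 0.1996]
orientation: [1.231, 2.884, 0.013]
force: [0.3, -0.1, -0.2]
finger_gap: 0.05
```

Emit:
servo_tool([
  [40,0,0,0,0,0],
  [80,0,0,0,0,0],
  [100,0,0,0,0,0],
  [100,0,0,0,0,0],
  [100,0,0,0,0,0],
])

```text
clock: 25.97
tcp_pos: [0.3979, 0.235, 0.1938]
orientation: [-1.227, -2.892, 0.0]
force: [0.5, -0.6, -0.2]
finger_gap: 0.0501
```

Run:
```python
from h import *
c=snap('wrist','w24.png'); s=snap('scene','s24.png');t=snap('top','t24.png'); rel([.4675,.162,.075],np.radians(134))
cv2.imwrite('pics/s24z.png',cv2.resize(s['pixels'][90:260,150:510,::-1],None,fx=2.2,fy=2.2,interpolation=cv2.INTER_CUBIC))
cv2.imwrite('pics/t24z.png',cv2.resize(t['pixels'][120:280,180:490,::-1],None,fx=2.5,fy=2.5,interpolation=cv2.INTER_CUBIC))
cv2.imwrite('pics/t24y.png',cv2.resize(t['pixels'][215:265,235:295,::-1],None,fx=10,fy=10,interpolation=cv2.INTER_CUBIC))
for n in ['canister_cap','tin_large','tin_medium','reel','transformer','tape']:
    for d in finder.place_of(n,'top')[:1]: print(n,round(d['conf'],2),w(t,d['centre']).round(3))
```

```text
clock 26.12 tcp [0.3994 0.2332 0.1939] yaw 133.7 shift [-98.5   0.  119. ] turn [-0.0002  0.0005 -0.0051] F [ 0.3 -0.5 -0.3] gap 0.0503
canister_cap 0.75 [0.474 0.163 0.007]
tin_large 0.57 [0.473 0.16  0.008]
tin_medium 0.7 [ 0.612 -0.155  0.004]
reel 0.63 [ 0.606 -0.014  0.002]
transformer 0.67 [ 0.599  0.306 -0.004]
tape 0.91 [0.628 0.169 0.003]
```

View pics/s24z.png

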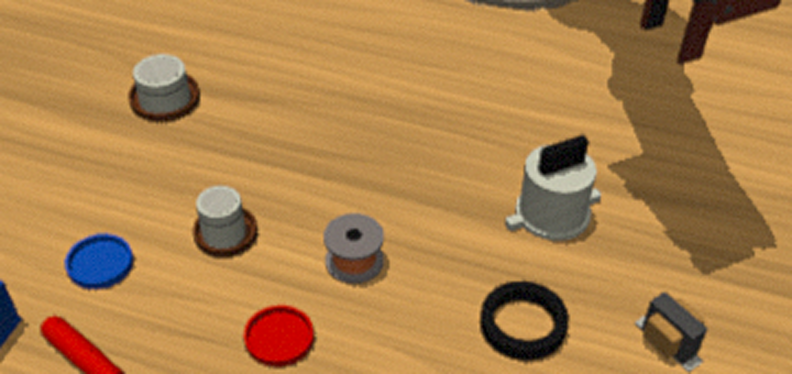

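View pics/t24z.png

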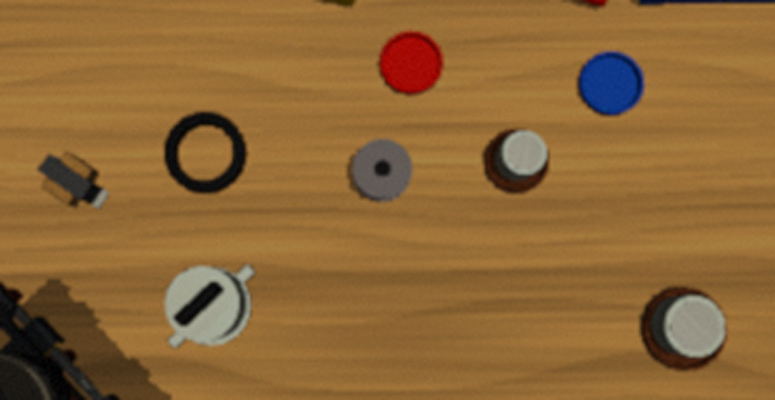

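View pics/t24y.png

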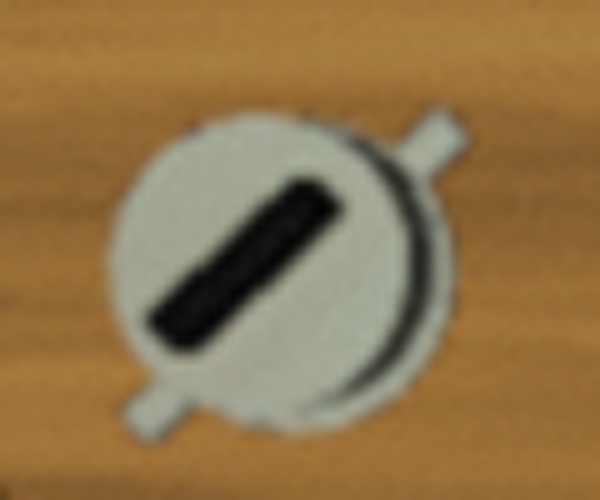

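View pics/w24.png

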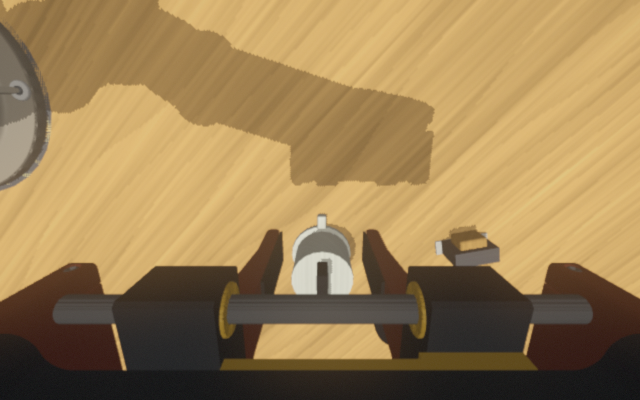

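All is in place: the tins sit in the wooden dishes at top-crop (523,153) and (695,326). The cap is seated level, with its bar in line with the ears to about 1–2° in the enlarged crop. The bystanders have not moved.

```bash
python3 -c "
from bench import robot; print(robot.job_done())"
```

```text
the job is handed in; nothing more can be done
None
```

The job is done and handed in at about 26 s of robot time. I placed the large tin in the larger wooden holder, the medium tin in the smaller one, and the small tin in the canister base. Then I lowered the cap straight down over the small tin.

What the last checks showed:
- **Tins:** each met the floor of its place at the expected height (within about 0.1 mm of the planned tool height). The pictures taken after each release show them upright inside the dishes and the collar.
- **Cap:** it seated on the flange at tool height 74.6 mm, where about 74.9 mm was expected. The final scene and top pictures show it level.
- **Bar alignment:** the grip bar lines up with the ears to about 1–2° in the last top crop, which is about the reading error of that crop.
- **Bystanders:** the reel, transformer and tape are within 2 mm of where the first top view had them. The blue and red look-alikes were left alone.
- **Forces:** the highest reading I saw was about 12 N, when setting the medium tin down.

**Disagreements:** in the final top picture the network reported "tin_large" at the canister, at 0.57 confidence. The pictures plainly show the large tin in its holder, so I took that report as false. My readings of the ear angle differed by about 2° between the cameras, so I fine-tuned the turn from the wrist view.

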